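# Unclamp the test cartridge and load the reader

## Robot

A 7-joint arm with a two-finger parallel gripper is mounted at the origin on the work surface. World frame = base frame: x ahead of the robot, y to its left, z up, the work surface at z = 0. Lengths are in m, angles in rad, forces in N, time in s.
With the tool pointing down it reaches from about 0.425 to 0.925 m from the base axis. Payload 6.8 kg.
Tool frame: the origin (TCP) lies at the very end of the fingers, on their centre line; the grasp point (between the pads) lies 19 mm behind it; y points along the fingers, z is the direction in which the jaws open and shut, and the axes are right-handed (so a half turn about y gives the same grasp; the last joint's range is limited). The gripper opens to 85 mm and grips with 20 to 120 N. Pads are 22 mm wide; open, the fingers measure 114 mm over their backs; the gripper's body (76 mm by 85 mm) begins 54 mm behind the grasp point. The pads swing forward as they close: fully open they stand 13 mm farther back than shut.
Start: joints at [1.017, 0.477, 0.022, 1.555, -0.011, 1.109, -0.083], TCP at [0.291, -0.609, 0.231] pointing down, gripper open.
Joint ranges: [-2.96, 2.96], [-0.34, 2.1], [-1.41, 1.46], [0.24, 2.44], [-1.37, 4.51], [0.17, 1.92], [-2.96, 2.96]. Speed limits (rad/s): [2.39, 2.39, 3.14, 3.14, 3.14, 3.14, 3.14].

## Interface

Orientations are given as a unit quaternion [w, x, y, z].
In Python, from station import * gives the robot as it stands.
- The arm moves only by the shell command python3 -m jog 'ROWS' [OPENING] [FORCE]. ROWS is JSON, a list of rows, each a list of 2 entries, a list of its own where there are three numbers: the shift along the tool's x, y, z in mm, then the turn about the tool's y in rad. A call has 1 to 20 rows; each row is the pose to reach, as a shift and turn from the pose commanded when the call began, along the tool's axes at that moment; what a row does not reach only later rows make up. A row lasts 1/12 s, in which the tool goes at most 41.7 mm and 7.16 degrees, less where a joint would pass 70% of its speed; a pose out of reach is approached as far as the arm can. A call with a gripper value outside its range is refused whole. OPENING is the finger opening in mm, from 0 to 85.4, set as the call begins (- or left out, the last holds). The fingers move at their own pace and stop on an object; FORCE is the grip in N (left out, the last holds). Time passes only in rows, so rows that repeat a pose let the fingers close. It gives the time, the measured TCP pose, the force and the opening at its end, in the units of the state.
- get_obs(): the state, without advancing time (a new reading comes with each control period).
- read_camera(name): name is "scene" or "side" or "wrist"; returns a dict with "img" (480x640x3 uint8, red, green, blue), "depth" (480x640 float32, m along the optical axis (not along the pixel's ray), 0 where there is no reading), "fx", "fy", "cx", "cy" (pixels), "rvec" (rotation vector, rad) and "tvec" (3), from world to camera coordinates, as OpenCV has them. Camera axes: x right, y down, z forward; pixel columns grow to the right and rows downward; lengths in m; the calibration is good to about 2 mm. A picture is of the moment at which its call begins.
- hand_in(): hands the job in, once; it reports no verdict.
The state is a dict: "t": time; "q": joint angles; "joint_vel": joint speeds; "joint_torque": joint torques, N m; "eef_pos": TCP position; "tool_rot": TCP orientation; "contact_force": force on the tool from outside, world axes, zero at the start; "torque": the same for the moment, N m; "gripper_width": opening from 0.0 (shut) to 1.0 (fully open).
Only numpy, scipy, OpenCV 4.12 (cv2) and the standard library are available. Lean on these libraries where they do the work, as an engineer would, in place of code of your own. Each camera call takes 0.05 s, during which the arm holds its last target.

## Task

Slide the vise jaw fully open, lift the finished test cartridge out and lay it upright in the long bay of the reader's carriage, and stand a spare bottle in every empty cell of the carriage, leaving the bottles already there and any spares left over. With everything loaded and the carriage still fully out, push the carriage fully home into the reader. Finally close the empty vise jaw fully, without knocking the roll of tape about.

Things in the scene. Friction and masses are not known exactly. Their poses are not given: they have to be found in the camera images.
- jaw (a joint): Sliding front jaw (nearer the robot; 90 mm wide, top at 61 mm) of the grey fixed vise (base 200 x 130 mm, fixed jaw 60 mm high): metres slid open along the vise's -x: about 0 = shut against the cartridge, 0.045 = fully open, at its stop. Stays where left (about 4 N to slide). While shut, its lip reaches 6 mm over the cartridge's foot and holds it down.
- jaw_grip (a point): Grip point on the sliding jaw's upright metal handle plate: 14 mm thick along the vise's x, 44 mm wide along y, standing from 61 to 109 mm above the bench. The point is on its centre line, 88 mm up. Vise axes: x from sliding to fixed jaw, y across, z up; moves with the jaw. While the jaw is shut there are about 54 mm between this plate and the cartridge's fin.
- cartridge: White test cartridge, the finished part: foot 110 x 50 x 16 mm, body above it 100 x 34 x 24 mm, and on top a grey grip fin 60 mm long, 14 thick, 28 tall, all centred (total height 68 mm; the fin spans 40 to 68 mm above the underside). About 0.25 kg. Origin: centre of the underside; x along its length, z up. May lie either way round. Starts in the vise, 30 mm up, length along the vise's y.
- carriage (a joint): Loading carriage of the reader: metres slid in along the reader's +y: 0 = fully out, as at the start; 0.10 = home against its stop, the bay under the hood. Stays where left (about 4 N to slide). Grey tray 180 (x) x 188 (y) mm, floor 22 mm above the bench, walls 30 mm high over the floor. A long bay next to the hood, then six square cells (three along x, two rows along y).
- carriage_grip (a point): Grip point on the carriage's upright metal handle plate: 14 mm thick along the reader's y, 50 mm wide along x, standing from 38 to 100 mm above the bench. The point is on its centre line, 82 mm up, 200 mm along -y from the bay's centre and 48 mm outside the tray's outer wall. Reader axes; moves with the carriage.
- bay (a point): Floor centre of the carriage's long bay (inside 122 mm along x, 60 along y, walls 30 high), 22 mm above the bench. Reader axes: y into the hood, z up. Moves with the carriage. The cartridge's origin belongs here, its length along x. The white reader is fixed; its hood (130 mm high, opening 200 wide, 115 high) starts 70 mm along +y from here when the carriage is out, a 220 mm tall case behind.
- cell0 (a point): Floor centre of cell 0, -58 mm along x and -120 mm along y from the bay's centre (cells are 52 x 52 mm inside, walls 30 mm high, 58 mm pitch), 22 mm above the bench; reader axes, moves with the carriage.
- cell1 (a point): Floor centre of cell 1, 0 mm along x and -120 mm along y from the bay's centre (cells are 52 x 52 mm inside, walls 30 mm high, 58 mm pitch), 22 mm above the bench; reader axes, moves with the carriage.
- cell2 (a point): Floor centre of cell 2, 58 mm along x and -120 mm along y from the bay's centre (cells are 52 x 52 mm inside, walls 30 mm high, 58 mm pitch), 22 mm above the bench; reader axes, moves with the carriage.
- cell3 (a point): Floor centre of cell 3, -58 mm along x and -62 mm along y from the bay's centre (cells are 52 x 52 mm inside, walls 30 mm high, 58 mm pitch), 22 mm above the bench; reader axes, moves with the carriage.
- cell4 (a point): Floor centre of cell 4, 0 mm along x and -62 mm along y from the bay's centre (cells are 52 x 52 mm inside, walls 30 mm high, 58 mm pitch), 22 mm above the bench; reader axes, moves with the carriage.
- cell5 (a point): Floor centre of cell 5, 58 mm along x and -62 mm along y from the bay's centre (cells are 52 x 52 mm inside, walls 30 mm high, 58 mm pitch), 22 mm above the bench; reader axes, moves with the carriage.
- stock0: Reagent bottle standing in cell 0 from the start, if present (None if absent: then cell 0 starts empty). Same shape as the spares. Origin: centre of its underside.
- stock1: Reagent bottle standing in cell 1 from the start, if present (None if absent: then cell 1 starts empty). Same shape as the spares. Origin: centre of its underside.
- stock2: Reagent bottle standing in cell 2 from the start, if present (None if absent: then cell 2 starts empty). Same shape as the spares. Origin: centre of its underside.
- stock3: Reagent bottle standing in cell 3 from the start, if present (None if absent: then cell 3 starts empty). Same shape as the spares. Origin: centre of its underside.
- stock4: Reagent bottle standing in cell 4 from the start, if present (None if absent: then cell 4 starts empty). Same shape as the spares. Origin: centre of its underside.
- stock5: Reagent bottle standing in cell 5 from the start, if present (None if absent: then cell 5 starts empty). Same shape as the spares. Origin: centre of its underside.
- spare0: Spare reagent bottle standing on the open bench between vise and reader: white body 42 mm diameter, 62 mm tall, with a grey round cap 26 mm diameter and 28 mm tall on top (total 90 mm, to be gripped by the cap). About 0.09 kg, bottom-heavy. Origin: centre of its underside, z up.
- spare1: Spare reagent bottle standing on the open bench between vise and reader: white body 42 mm diameter, 62 mm tall, with a grey round cap 26 mm diameter and 28 mm tall on top (total 90 mm, to be gripped by the cap). About 0.09 kg, bottom-heavy. Origin: centre of its underside, z up.
- spare2: Spare reagent bottle standing on the open bench between vise and reader: white body 42 mm diameter, 62 mm tall, with a grey round cap 26 mm diameter and 28 mm tall on top (total 90 mm, to be gripped by the cap). About 0.09 kg, bottom-heavy. Origin: centre of its underside, z up.
- spare3: Spare reagent bottle standing on the open bench between vise and reader: white body 42 mm diameter, 62 mm tall, with a grey round cap 26 mm diameter and 28 mm tall on top (total 90 mm, to be gripped by the cap). About 0.09 kg, bottom-heavy. Origin: centre of its underside, z up.
- spare4: Spare reagent bottle standing on the open bench between vise and reader: white body 42 mm diameter, 62 mm tall, with a grey round cap 26 mm diameter and 28 mm tall on top (total 90 mm, to be gripped by the cap). About 0.09 kg, bottom-heavy. Origin: centre of its underside, z up.
- tape: Bystander: roll of tape lying among the spares, 84 mm outside diameter, 24 mm high. Origin: centre of the underside.

How it is judged:
By the outcome, as a careful person would: the job done as asked, in the order asked, and still so for the second after the job is handed in, with the robot touching nothing.
Of stock0, stock1, stock2, stock3, stock4, stock5 only 1 to 3 are there at a start; the rules pass over those that are not, and their reading is None.
At some moment in a run one of spare0, spare1, spare2, spare3, spare4 may be knocked a few centimetres aside while the robot is not near it.
It also fails if it takes over 210 s, if anything falls off the work surface, if the arm or the gripper's body presses on something with over 40 N, if the wrist force passes 120 N, or if a joint passes its speed limit or range.

## Working session

There is one attempt and no reset: what is moved stays moved. The work goes in short steps, Python scripts to look and compute and a shell command to move; the robot and the scene stay as the last step left them, time stands still between calls to the robot, and variables do not carry over. Pictures are saved under pics/ and viewed, and the job is handed in when it is done.

```bash
ls; mkdir -p pics
python3 - <<'E'
from station import *
import cv2
o=get_obs(); print({k:o[k] for k in ('t','eef_pos','tool_rot','contact_force','gripper_width')})
for n in ("scene","side","wrist"):
    c=read_camera(n); cv2.imwrite(f"pics/{n}0.png",c["img"][:,:,::-1]); print(n,c["fx"],c["cx"],c["cy"],c["rvec"],c["tvec"])
E
```

```text
pics
{'t': 0.0, 'eef_pos': array([ 0.29081402, -0.6084924 ,  0.23034196]), 'tool_rot': array([ 0.15615704, -0.15651339,  0.69021847, -0.6889971 ]), 'contact_force': array([ 0.22326052,  0.19854899, -0.21732594]), 'gripper_width': 1.0026164264294346}
scene 477.43276048359854 314.29171329171635 234.722018292735 [ 1.27578031  2.41530695 -0.76936753] [ 0.33765498 -0.31610853  1.32337351]
side 534.8485032734977 322.4291679050682 242.91770662501878 [ 0.26494638 -2.82220388  1.21070374] [0.53921072 0.17473021 0.86144957]
wrist 335.3340119929175 321.8471065732005 238.61912691171227 [-2.4252169   1.5283725   0.24410014] [-0.67424517 -0.04025981  0.37958672]
```

View pics/scene0.png

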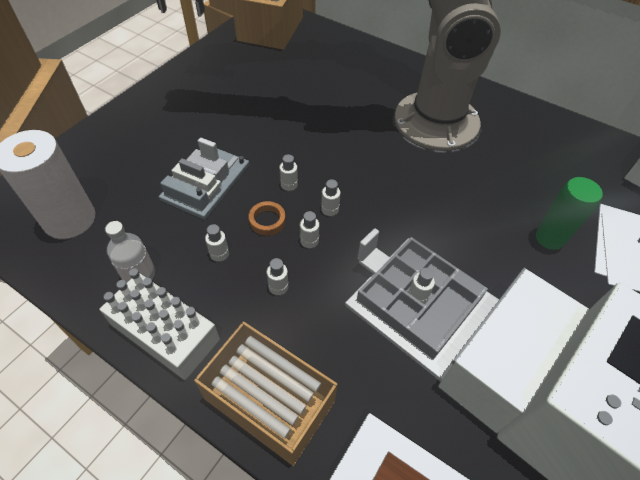

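View pics/side0.png

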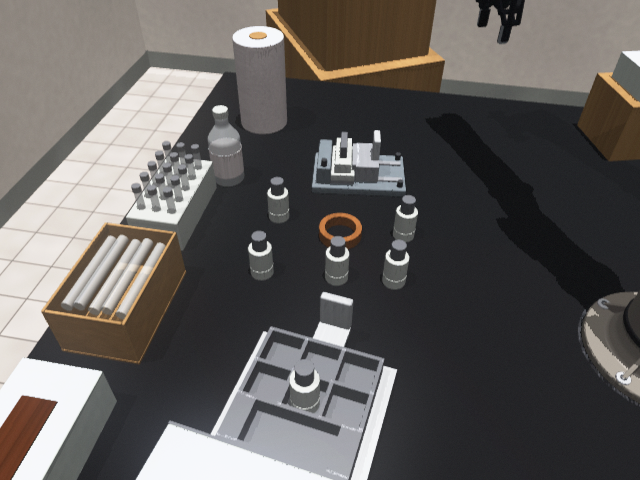

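View pics/wrist0.png

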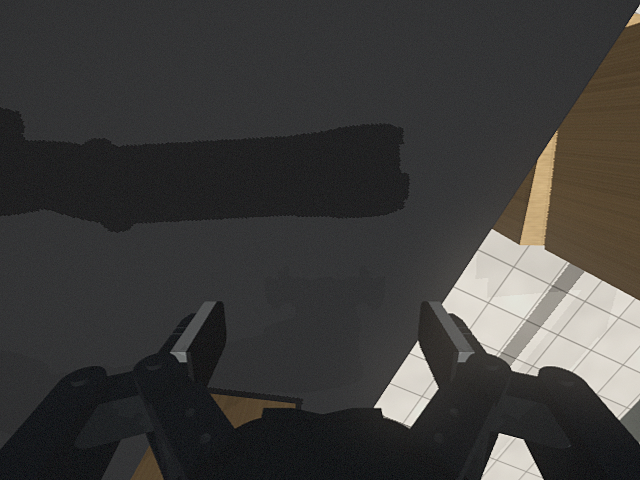

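The scene camera shows the vise at about (205,175), the tape at (267,217) and five spares at (288,172), (330,197), (310,230), (216,243) and (278,276). The carriage is at about (425,300), with one stock bottle at (424,283). The side view agrees. Next I measure the positions.

```bash
cat > h.py <<'E'
from station import *
import numpy as np, cv2
from scipy.spatial.transform import Rotation as Rn
def cam(n):
    c=read_camera(n); c["R"]=cv2.Rodrigues(np.array(c["rvec"],float))[0]; c["t"]=np.array(c["tvec"],float).ravel()
    return c
def cloud(c):
    d=c["depth"]; v,u=np.mgrid[0:480,0:640]
    P=np.stack([(u-c["cx"])/c["fx"]*d,(v-c["cy"])/c["fy"]*d,d],-1)
    W=(P-c["t"])@c["R"]; W[d<=0]=np.nan
    return W
def ray(c,u,v,z):
    d=c["R"].T@np.array([(u-c["cx"])/c["fx"],(v-c["cy"])/c["fy"],1.]); o=-c["R"].T@c["t"]
    return o+d*(z-o[2])/d[2]
def proj(c,p):
    q=c["R"]@np.array(p,float)+c["t"]; return np.array([q[0]/q[2]*c["fx"]+c["cx"],q[1]/q[2]*c["fy"]+c["cy"]])
def tool():
    o=get_obs(); w,x,y,z=o["tool_rot"]; return np.array(o["eef_pos"]),Rn.from_quat([x,y,z,w]).as_matrix(),o
def go(p,yaw=None):
    """tool shift (mm) to world TCP p, and turn about tool y so jaw axis (tool z) lies at world yaw (mod pi)"""
    e,R,o=tool(); s=R.T@(np.array(p)-e)*1000
    out=[np.round(s,1).tolist()]
    if yaw is not None:
        a=np.arctan2(R[1,2],R[0,2]); d=(yaw-a+np.pi/2)%np.pi-np.pi/2
        # tool y points down: +turn about tool y = -turn about world z
        out.append([round(-d,4), 'q7',round(float(o["q"][6]),3)])
    return out
E
python3 - <<'E'
from h import *
e,R,o=tool(); print(np.round(R,3))
for n in ("scene","side"):
    c=cam(n); W=cloud(c); hsv=cv2.cvtColor(c["img"],cv2.COLOR_RGB2HSV)
    Z=W[...,2]; print(n,"bench z",np.nanmedian(Z[(abs(Z)<.02)]))
    # things above bench in work area
    m=((Z>0.075)&(Z<0.12)&(W[...,0]<0.95)&(W[...,0]>0.2)&(abs(W[...,1])<0.6)).astype(np.uint8)
    k,l,st,ce=cv2.connectedComponentsWithStats(m)
    for i in range(1,k):
        if st[i,4]<25: continue
        w=W[l==i]; t=w[w[:,2]>np.nanmax(w[:,2])-0.006]
        print(i,st[i,4],ce[i].round(),"top mean",t.mean(0).round(4),"ext",np.ptp(t,axis=0).round(3))
E
```

```text
[[-0.902 -0.001  0.431]
 [-0.431  0.001 -0.902]
 [ 0.    -1.    -0.001]]
scene bench z 0.0010792065058110138
1 257 [208. 147.] top mean [ 0.5039 -0.3697  0.1097] ext [0.019 0.042 0.006]
2 119 [288. 160.] top mean [ 0.4246 -0.1961  0.0907] ext [0.025 0.026 0.006]
3 280 [192. 167.] top mean [ 0.5713 -0.359   0.0989] ext [0.021 0.058 0.006]
4 922 [ 60. 204.] top mean [ 0.8122 -0.5047  0.1171] ext [0.11  0.062 0.006]
5 135 [331. 185.] top mean [ 0.4321 -0.0708  0.091 ] ext [0.023 0.025 0.006]
7 533 [563. 219.] top mean [0.2455 0.386  0.117 ] ext [0.036 0.07  0.006]
8 146 [310. 218.] top mean [ 0.5355 -0.0597  0.0909] ext [0.024 0.025 0.006]
9 157 [214. 231.] top mean [ 0.6772 -0.2033  0.0914] ext [0.025 0.025 0.006]
10 245 [369. 240.] top mean [0.5158 0.0739 0.1005] ext [0.049 0.019 0.006]
12 715 [129. 256.] top mean [ 0.8214 -0.293   0.1168] ext [0.057 0.051 0.006]
14 161 [276. 265.] top mean [ 0.6709 -0.0466  0.0909] ext [0.027 0.024 0.006]
15 416 [424. 280.] top mean [0.5374 0.2088 0.1129] ext [0.026 0.024 0.006]
16 211 [145. 285.] top mean [ 0.8519 -0.2161  0.1173] ext [0.014 0.042 0
[... 1884 characters left out ...]
6 0.006]
14 163 [139. 197.] top mean [ 0.9069 -0.0959  0.1169] ext [0.013 0.011 0.006]
15 188 [408. 202.] top mean [ 0.4232 -0.196   0.0908] ext [0.025 0.026 0.006]
16 8636 [112. 278.] top mean [0.8679 0.0883 0.1001] ext [0.133 0.203 0.006]
17 219 [259. 238.] top mean [ 0.6691 -0.0466  0.0908] ext [0.025 0.026 0.006]
18 216 [338. 244.] top mean [ 0.5342 -0.06    0.0908] ext [0.025 0.026 0.006]
19 224 [398. 247.] top mean [ 0.4316 -0.0709  0.0912] ext [0.024 0.027 0.006]
20 566 [336. 303.] top mean [0.515  0.0741 0.1006] ext [0.049 0.019 0.006]
21 8631 [ 40. 414.] top mean [0.859  0.3222 0.0819] ext [0.12  0.159 0.006]
22 863 [304. 378.] top mean [0.536  0.2091 0.1127] ext [0.025 0.027 0.006]
```

Run:
```python
from h import *
def rect(W,lo,hi,c,r):
    m=(W[...,2]>lo)&(W[...,2]<hi)&(np.hypot(W[...,0]-c[0],W[...,1]-c[1])<r)
    p=W[m][:,:2]; (cx,cy),(w,h),a=cv2.minAreaRect((p*1000).astype(np.float32))
    b=cv2.boxPoints(((cx,cy),(w,h),a)); e=[b[1]-b[0],b[2]-b[1]]; L=max(e,key=np.linalg.norm)
    ev=np.linalg.svd(p-p.mean(0),full_matrices=False)[2][0]
    return len(p),(round(cx,1),round(cy,1)),(round(w,1),round(h,1)),"long ang",round(np.degrees(np.arctan2(L[1],L[0]))%180,1),"pca",round(np.degrees(np.arctan2(ev[1],ev[0]))%180,1)
for n in ("scene","side"):
    c=cam(n); W=cloud(c)
    print(n,"jawplate",rect(W,.104,.113,(.503,-.369),.05))
    print("fin",rect(W,.094,.1025,(.5705,-.359),.045))
    print("carr plate",rect(W,.095,.104,(.5155,.074),.05))
    print("walls",rect(W,.047,.056,(.54,.22),.17))
    print("case/hood",rect(W,.125,.135,(.6,.42),.3))
    m=((W[...,2]>.012)&(W[...,2]<.03)&(np.hypot(W[...,0]-.56,W[...,1]+.2)<.12))
    hsv=cv2.cvtColor(c["img"],cv2.COLOR_RGB2HSV); m=((hsv[...,0]<20)&(hsv[...,1]>120)&(np.hypot(W[...,0]-.56,W[...,1]+.18)<.14)&(W[...,2]>.018))
    p=W[m]; 
    print("tape",m.sum(),cv2.minEnclosingCircle((p[:,:2]*1000).astype(np.float32)),p[:,2].max())
    v=cv2.resize(c["img"][200:440,200:520] if n=="side" else c["img"][220:370,340:540],None,fx=2.5 if n=="side" else 4,fy=2.5 if n=="side" else 4); cv2.imwrite(f"pics/{n}_tray.png",v[:,:,::-1])
```

```text
scene jawplate (103, (503.7, -369.7), (14.7, 45.3), 'long ang', np.float32(97.1), 'pca', np.float64(97.6))
fin (148, (570.9, -359.5), (16.6, 59.0), 'long ang', np.float32(97.2), 'pca', np.float64(97.1))
carr plate (149, (515.7, 73.9), (14.1, 50.8), 'long ang', np.float32(172.1), 'pca', np.float64(172.2))
walls (2852, (535.8, 215.1), (287.9, 202.9), 'long ang', np.float32(73.9), 'pca', np.float64(1.9))
case/hood (10457, (574.5, 463.5), (255.8, 255.8), 'long ang', np.float32(81.9), 'pca', np.float64(179.2))
tape 474 ((546.3961181640625, -170.65696716308594), 42.69080352783203) 0.029023251852763776
side jawplate (90, (502.3, -369.4), (12.9, 48.4), 'long ang', np.float32(96.0), 'pca', np.float64(96.8))
fin (115, (569.8, -359.9), (12.8, 64.4), 'long ang', np.float32(98.6), 'pca', np.float64(97.9))
carr plate (285, (515.0, 74.0), (15.8, 49.8), 'long ang', np.float32(173.2), 'pca', np.float64(171.9))
walls (5940, (531.9, 188.1), (237.8, 180.7), 'long ang', np.float32(81.9), 'pca', np.float64(157.1))
case/hood (6267, (573.3, 369.0), (73.2, 213.0), 'long ang', np.float32(172.4), 'pca', np.float64(2.9))
tape 544 ((536.4036865234375, -140.80825805664062), 72.23126220703125) 0.09082429020000105
```

View pics/scene_tray.png

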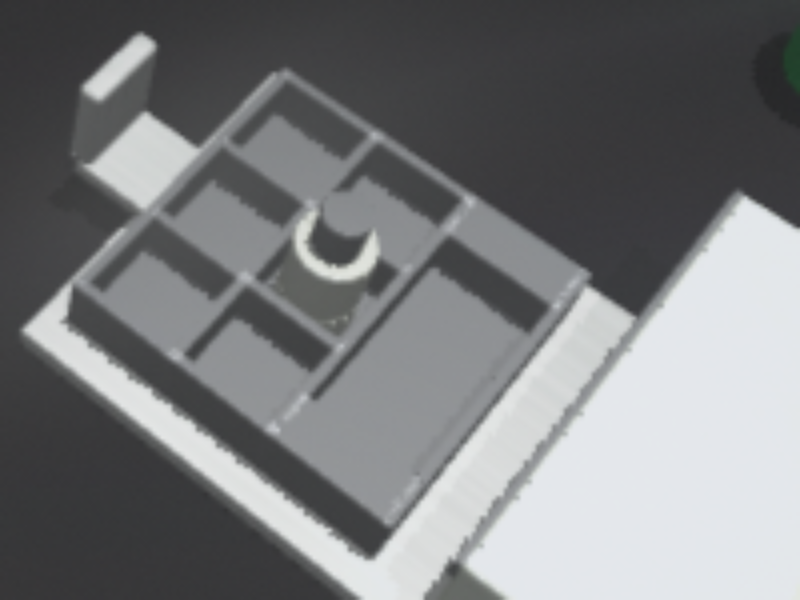

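Only cell 4 is stocked, by the bottle at crop pixel (335,240). Cells 0, 1, 2, 3 and 5 are empty, so all five spares are needed. The reader yaw is about -8° and the vise yaw about +7.5°. I start with the jaw.

```bash
python3 -c "
from h import *
print(go([.503,-.3695,.17],.131)); print(go([.503,-.3695,.072],.131))"
```

```text
[[-294.5, 61.1, -124.6], [np.float64(-1.256), 'q7', -0.083]]
[[-294.5, 159.1, -124.6], [np.float64(-1.256), 'q7', -0.083]]
```

```bash
python3 -m jog '[[[-30,5,-13],-0.1],[[-60,10,-25],-0.2],[[-90,15,-38],-0.3],[[-120,20,-50],-0.4],[[-150,25,-63],-0.5],[[-180,30,-75],-0.6],[[-210,35,-88],-0.7],[[-240,40,-100],-0.82],[[-270,45,-113],-0.94],[[-294,50,-124],-1.06],[[-294,50,-124],-1.18],[[-294,50,-124],-1.256],[[-294.5,50,-124.6],-1.256],[[-294.5,50,-124.6],-1.256]]' 45 30; python3 -c "
from h import *
print(get_obs()['t'],go([.503,-.3695,.072],.131)); c=cam('wrist'); cv2.imwrite('pics/w1.png',c['img'][:,:,::-1])"
```

```text
t: 1.52
eef_pos: [0.5029, -0.3698, 0.1813]
tool_rot: [0.531, -0.531, 0.467, -0.467]
contact_force: [0.1, -0.4, 0.0]
gripper_width: 0.524
1.5167 [[-0.3, 109.3, 0.1], [np.float64(-0.0029), 'q7', 0.516]]
```

View pics/w1.png

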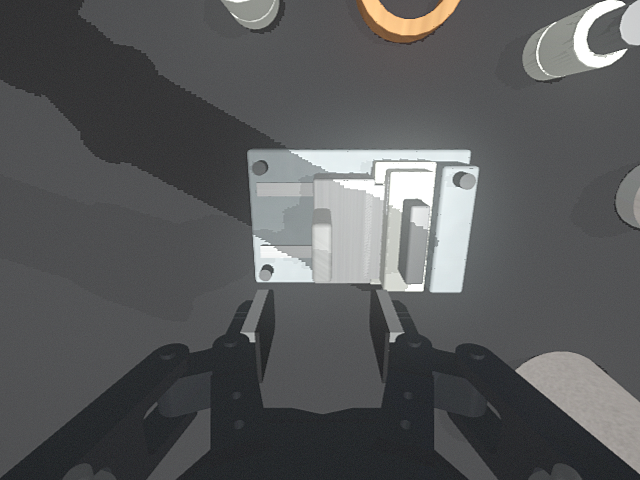

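The wrist view shows the jaw plate at (320,245), centred between the fingers and square to them. The fin, at (415,240), clears the right finger. I go down and grip.

```bash
python3 -m jog '[[[0,25,0],0],[[0,50,0],0],[[0,70,0],0],[[0,85,0],0],[[0,97,0],0],[[0,105,0],0],[[0,109,0],0],[[0,109,0],0]]'; python3 -m jog '[[[0,0,0],0],[[0,0,0],0],[[0,0,0],0],[[0,0,0],0],[[0,0,0],0],[[0,0,0],0],[[0,0,0],0],[[0,0,0],0]]' 5 40
```

```text
t: 2.23
eef_pos: [0.5028, -0.3697, 0.0719]
tool_rot: [-0.531, 0.532, -0.467, 0.466]
contact_force: [-0.7, 0.5, 0.2]
gripper_width: 0.525
t: 2.9
eef_pos: [0.5026, -0.3702, 0.0734]
tool_rot: [-0.531, 0.532, -0.466, 0.467]
contact_force: [-3.1, 0.9, 6.8]
gripper_width: 0.16
```

```bash
python3 -m jog '[[[0,0,-4],0],[[0,0,-9],0],[[0,0,-15],0],[[0,0,-21],0],[[0,0,-27],0],[[0,0,-33],0],[[0,0,-38],0],[[0,0,-41],0],[[0,0,-43],0],[[0,0,-43],0]]'
```

```text
t: 3.73
eef_pos: [0.4612, -0.3756, 0.0734]
tool_rot: [0.532, -0.531, 0.465, -0.467]
contact_force: [1.7, 1.0, 7.6]
gripper_width: 0.16
```

```bash
python3 -m jog '[[[0,0,-1],0],[[0,0,-2],0],[[0,0,-3],0],[[0,0,-3],0]]'
```

```text
t: 4.07
eef_pos: [0.4586, -0.3759, 0.0734]
tool_rot: [0.532, -0.531, 0.465, -0.467]
contact_force: [2.8, 0.7, 7.0]
gripper_width: 0.158
```

```bash
python3 -m jog '[[[0,0,-1],0],[[0,0,-2],0],[[0,0,-3],0],[[0,0,-3],0]]'
```

```text
t: 4.4
eef_pos: [0.4581, -0.3759, 0.0734]
tool_rot: [0.533, -0.531, 0.464, -0.468]
contact_force: [10.6, -0.2, -0.2]
gripper_width: 0.156
```

The jaw stopped after 44.9 mm and the force rose to 10.6 N, so it is at its stop. I release it, rise, and measure the fin again.

```bash
python3 -m jog '[[[0,0,3],0],[[0,0,3],0],[[0,0,3],0],[[0,0,3],0],[[0,0,3],0],[[0,-15,3],0],[[0,-35,3],0],[[0,-60,3],0],[[0,-85,3],0],[[0,-105,3],0],[[0,-110,3],0]]' 50 40
python3 - <<'E'
from h import *
for n in ("scene","side"):
    c=cam(n); W=cloud(c)
    for nm,lo,hi,ctr,r in (("plate",.104,.114,(.458,-.376),.04),("fin",.094,.1025,(.5705,-.359),.045)):
        m=(W[...,2]>lo)&(W[...,2]<hi)&(np.hypot(W[...,0]-ctr[0],W[...,1]-ctr[1])<r)
        p=(W[m][:,:2]*1000).astype(np.float32)
        if len(p)>8: print(n,nm,len(p),cv2.minAreaRect(p))
print(get_obs()['t'],go([.571,-.3595,.0725],.131))
E
```

```text
t: 5.32
eef_pos: [0.4587, -0.3768, 0.1859]
tool_rot: [0.532, -0.531, 0.464, -0.468]
contact_force: [0.2, -0.2, 0.2]
gripper_width: 0.585
scene plate 97 ((458.9816589355469, -374.6368103027344), (15.44710922241211, 43.60530090332031), 6.100552082061768)
scene fin 142 ((571.072998046875, -358.7215576171875), (16.538480758666992, 59.08448791503906), 7.079026222229004)
side plate 94 ((457.6712341308594, -376.19921875), (14.240127563476562, 42.769012451171875), 8.679107666015625)
side fin 114 ((569.8292236328125, -360.5408935546875), (12.776644706726074, 62.40977478027344), 8.890238761901855)
5.4167 [[-2.0, 110.9, 114.4], [np.float64(-0.0005), 'q7', 0.571]]
```

```bash
python3 -m jog '[[[0,0,20],0],[[0,0,45],0],[[-1,0,70],0],[[-2,0,95],0],[[-2,0,110],0],[[-2,20,114.4],0],[[-2,45,114.4],0],[[-2,70,114.4],0],[[-2,90,114.4],0],[[-2,103,114.4],0],[[-2,110,114.4],0],[[-2,110.5,114.4],0],[[-2,110.5,114.4],0]]' 45; python3 -m jog '[[[0,0,0],0],[[0,0,0],0],[[0,0,0],0],[[0,0,0],0],[[0,0,0],0],[[0,0,0],0],[[0,0,0],0],[[0,0,0],0]]' 5 50
```

```text
t: 6.5
eef_pos: [0.5707, -0.3587, 0.0717]
tool_rot: [0.532, -0.532, 0.466, -0.466]
contact_force: [-0.2, -1.1, -0.3]
gripper_width: 0.527
t: 7.17
eef_pos: [0.5711, -0.3592, 0.0731]
tool_rot: [0.532, -0.532, 0.466, -0.467]
contact_force: [-1.2, -0.5, 5.2]
gripper_width: 0.15
```

```bash
python3 -m jog '[[[0,-4,0],0],[[0,-10,0],0],[[0,-18,0],0],[[0,-30,0],0],[[0,-45,0],0],[[0,-60,0],0],[[0,-80,0],0],[[0,-100,0],0],[[0,-120,0],0],[[0,-130,0],0],[[0,-130,0],0]]'
python3 - <<'E'
from h import *
for n in ("scene","wrist"):
    c=cam(n); cv2.imwrite(f"pics/{n}2.png",c["img"][:,:,::-1])
yr=np.array([.1395,.9903]); b=np.array([.5153,.074])+.2*yr
print(b,go([b[0],b[1],.2],np.pi/2-.14))
E
```

```text
t: 8.08
eef_pos: [0.5722, -0.3594, 0.2055]
tool_rot: [0.532, -0.531, 0.464, -0.468]
contact_force: [0.4, -0.1, -3.7]
gripper_width: 0.155
[0.5432  0.27206] [[-628.8, 1.6, 55.4], [np.float64(-1.2998), 'q7', 0.451]]
```

View pics/scene2.png

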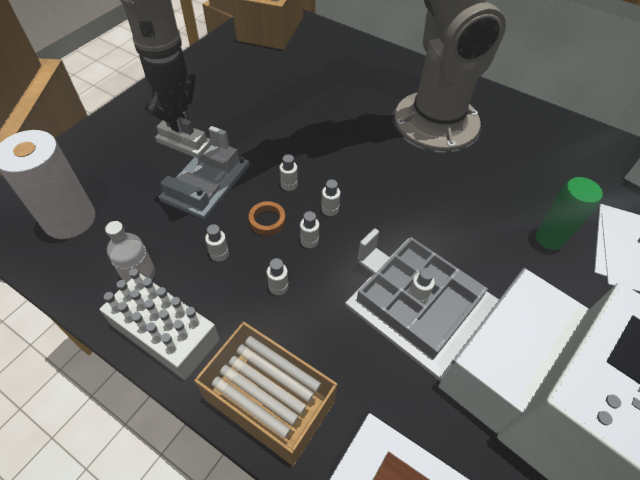

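View pics/wrist2.png

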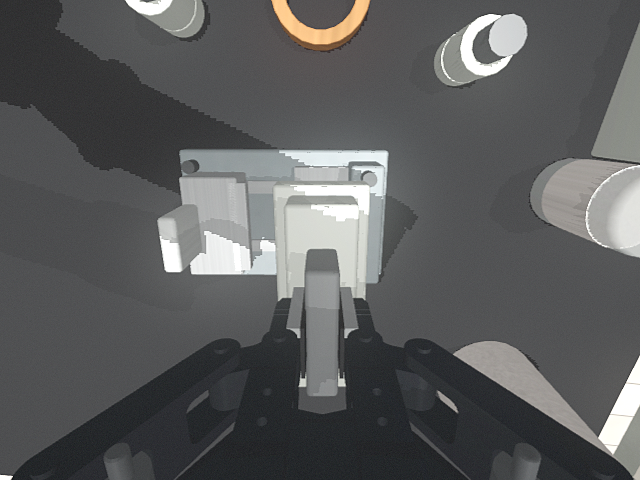

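The scene and wrist views show the cartridge lifted, level and square in the fingers, and the jaw fully open. I carry it over to the bay.

```bash
python3 -m jog '[[[-12,0,1],0],[[-32,0,3],-0.05],[[-62,0,5.5],-0.12],[[-94,0,8],-0.2],[[-128,0,11],-0.28],[[-162,0,14],-0.36],[[-196,0,17],-0.44],[[-230,0,20],-0.52],[[-264,0,23],-0.6],[[-298,0,26],-0.68],[[-332,0,29],-0.76],[[-366,0,32],-0.84],[[-400,0,35],-0.92],[[-434,0,38],-1.0],[[-468,0,41],-1.08],[[-502,0,44],-1.16],[[-536,0,47],-1.22],[[-570,0,50],-1.27],[[-600,0,53],-1.3],[[-620,0,55],-1.3]]'
python3 - <<'E'
from h import *
b=[.5432,.2721]
print(go([b[0],b[1],.2],np.pi/2-.14))
for n in ("scene","wrist"):
    c=cam(n); cv2.imwrite(f"pics/{n}3.png",c["img"][:,:,::-1])
E
```

```text
t: 9.85
eef_pos: [0.5415, 0.2674, 0.2007]
tool_rot: [0.706, -0.705, 0.048, -0.046]
contact_force: [-0.8, -0.5, -3.4]
gripper_width: 0.152
[[1.1, 0.7, 4.9], [np.float64(0.0061), 'q7', 0.55]]
```

View pics/wrist3.png

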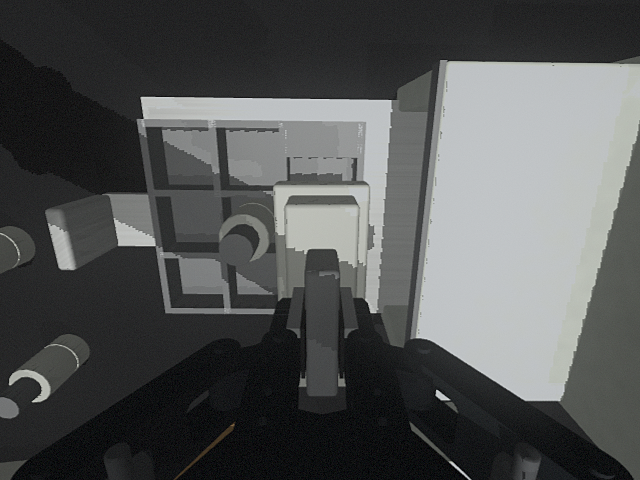

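View pics/scene3.png

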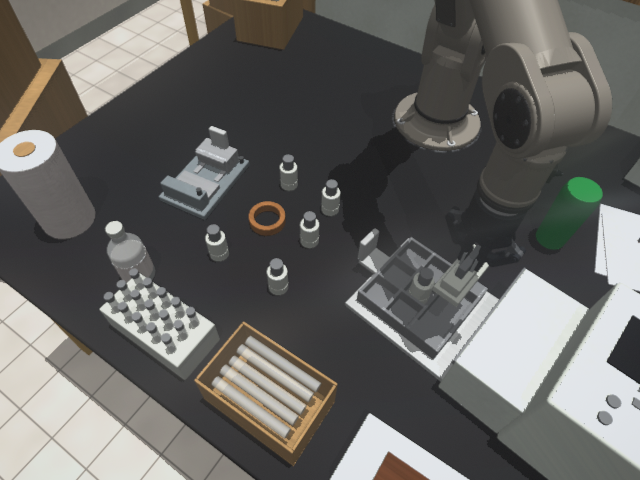

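Run:
```python
from h import *
b=np.array([.5432,.2721]); th=-.14; X=np.array([np.cos(th),np.sin(th)]); Y=np.array([-np.sin(th),np.cos(th)])
for n in ("scene","side"):
    c=cam(n); W=cloud(c); d=W[...,:2]-b; x=d@X*1000; y=d@Y*1000
    m=(W[...,2]>.0485)&(W[...,2]<.0555)&(abs(x)<110)&(y>-170)&(y<50)
    hx=np.histogram(x[m],np.arange(-100,101,4)); hy=np.histogram(y[m],np.arange(-164,50,4))
    print(n,m.sum()); print("x",[(int(a),int(k)) for a,k in zip(hx[1],hx[0]) if k>45]); print("y",[(int(a),int(k)) for a,k in zip(hy[1],hy[0]) if k>45])
    for nm,s in (("x",x[m]),("y",y[m])): print(nm,np.percentile(s,[.5,2,98,99.5]).round(1))
```

```text
scene 2197
x [(-92, 50), (-88, 110), (-84, 68), (-32, 50), (-28, 62), (24, 67), (28, 127), (32, 58), (60, 73), (64, 82), (68, 90), (72, 90), (76, 81), (80, 94), (84, 175), (88, 197)]
y [(-152, 147), (-148, 86), (-96, 122), (-92, 142), (-36, 96), (-32, 53), (12, 60), (16, 61), (20, 58), (24, 60), (28, 152), (32, 140)]
x [-90.  -88.4  90.3  91.1]
y [-152.9 -151.8   34.2   34.9]
side 4333
x [(-92, 185), (-88, 380), (-84, 221), (-80, 199), (-76, 200), (-72, 198), (-68, 192), (-64, 181), (-60, 63), (-56, 63), (-52, 58), (-48, 67), (-44, 58), (-40, 57), (-32, 111), (-28, 75), (-24, 46), (-20, 46), (-12, 47), (0, 47), (24, 64), (28, 67), (60, 140), (64, 146), (68, 145), (72, 144), (76, 149), (80, 139), (84, 149), (88, 90)]
y [(-156, 97), (-152, 224), (-148, 119), (-96, 86), (-92, 117), (-40, 176), (-36, 408), (-32, 240), (-28, 120), (-24, 125), (-20, 123), (-16, 126), (-12, 131), (-8, 130), (-4, 132), (0, 138), (4, 127), (8, 135), (12, 128), (16, 145), (20, 143), (24, 155), (28, 413), (32, 177)]
x [-89.6 -89.   88.1  89.8]
y [-153.7 -152.1   32.9   33.5]
```

The tray edges fall at ±90 mm in x and -152 to +34 mm in y, which matches the expected layout within 1 mm. I lower the cartridge into the bay.

```bash
python3 -m jog '[[[1,0,4.4],0.006],[[1,10,4.4],0.006],[[1,25,4.4],0.006],[[1,45,4.4],0.006],[[1,65,4.4],0.006],[[1,85,4.4],0.006],[[1,95,4.4],0.006],[[1,102,4.4],0.006],[[1,105,4.4],0.006],[[1,105,4.4],0.006]]'; python3 -c "
from h import *
print(go([.5431,.2716,.0655],np.pi/2-.14))"
```

```text
t: 10.88
eef_pos: [0.5458, 0.2671, 0.0966]
tool_rot: [-0.705, 0.705, -0.052, 0.052]
contact_force: [-0.1, -0.2, -3.6]
gripper_width: 0.153
[[-3.3, 31.1, 4.0], [np.float64(-0.0062), 'q7', 0.456]]
```

```bash
python3 -m jog '[[[-3,0,4],-0.006],[[-3,0,4],-0.006],[[-3,0,4],-0.006]]'; python3 -c "
from h import *
print(go([.5431,.2716,.0655],np.pi/2-.14))"
```

```text
t: 11.13
eef_pos: [0.5436, 0.2728, 0.0979]
tool_rot: [0.706, -0.705, 0.049, -0.05]
contact_force: [1.2, -0.5, -3.5]
gripper_width: 0.155
[[-0.3, 32.4, -1.3], [np.float64(0.0011), 'q7', 0.453]]
```

```bash
python3 -m jog '[[[0,6,-0.5],0],[[0,13,-0.5],0],[[0,19,-0.5],0],[[0,24,-0.5],0],[[0,28,-0.5],0],[[0,30,-0.5],0],[[0,31.5,-0.5],0],[[0,31.5,-0.5],0]]';python3 -c "
from h import *
print(go([.5431,.2716,.0655],np.pi/2-.14))"
```

```text
t: 11.8
eef_pos: [0.5432, 0.2714, 0.0654]
tool_rot: [-0.705, 0.705, -0.049, 0.049]
contact_force: [-0.2, -0.2, -3.2]
gripper_width: 0.158
[[-0.2, -0.1, 0.1], [np.float64(0.0004), 'q7', 0.426]]
```

```bash
python3 -m jog '[[[0,0.5,0],0],[[0,1,0],0],[[0,1.2,0],0],[[0,1.2,0],0]]'
```

```text
t: 12.13
eef_pos: [0.5435, 0.2715, 0.0651]
tool_rot: [0.705, -0.705, 0.049, -0.05]
contact_force: [-2.4, -1.5, 5.1]
gripper_width: 0.151
```

The cartridge is touching the floor. I release it and go up.

```bash
python3 -m jog '[[[0,0,0],0],[[0,0,0],0],[[0,0,0],0],[[0,0,0],0],[[0,-3,0],0],[[0,-15,0],0],[[0,-35,0],0],[[0,-60,0],0],[[0,-90,0],0],[[0,-115,0],0],[[0,-120,0],0]]' 45 40
python3 - <<'E'
from h import *
b=np.array([.5431,.2716]); th=-.14
for n in ("scene","side"):
    c=cam(n); W=cloud(c); cv2.imwrite(f"pics/{n}4.png",c["img"][:,:,::-1])
    Z=W[...,2]
    m=(Z>.0845)&(Z<.0955)&(np.hypot(W[...,0]-b[0],W[...,1]-b[1])<.05)
    if m.sum()>9: print(n,"fin",cv2.minAreaRect((W[m][:,:2]*1000).astype(np.float32)))
    m=(Z>.0845)&(Z<.095)&(W[...,0]<.75)&(W[...,0]>.38)&(W[...,1]<.06)&(W[...,1]>-.27)
    k,l,st,ce=cv2.connectedComponentsWithStats(m.astype(np.uint8))
    for i in range(1,k):
        if st[i,4]>25: print(W[l==i].mean(0).round(4),np.ptp(W[l==i],axis=0).round(3))
E
```

```text
t: 13.05
eef_pos: [0.5452, 0.2733, 0.1899]
tool_rot: [0.707, -0.704, 0.047, -0.052]
contact_force: [1.0, 0.5, 0.3]
gripper_width: 0.529
scene fin ((543.2078857421875, 250.57464599609375), (55.346553802490234, 60.311309814453125), 81.72098541259766)
[ 0.4256 -0.1953  0.0903] [0.026 0.025 0.01 ]
[ 0.4327 -0.0705  0.09  ] [0.026 0.026 0.009]
[ 0.536  -0.0594  0.0903] [0.026 0.025 0.009]
[ 0.6778 -0.2026  0.0903] [0.026 0.024 0.009]
[ 0.6943 -0.0525  0.0905] [0.026 0.026 0.01 ]
side fin ((541.9640502929688, 250.26516723632812), (56.46357345581055, 59.924434661865234), 81.35990905761719)
[ 0.4234 -0.1946  0.0905] [0.025 0.029 0.01 ]
[ 0.534  -0.0587  0.0904] [0.025 0.027 0.009]
[ 0.4319 -0.0699  0.0905] [0.025 0.028 0.01 ]
```

View pics/scene4.png

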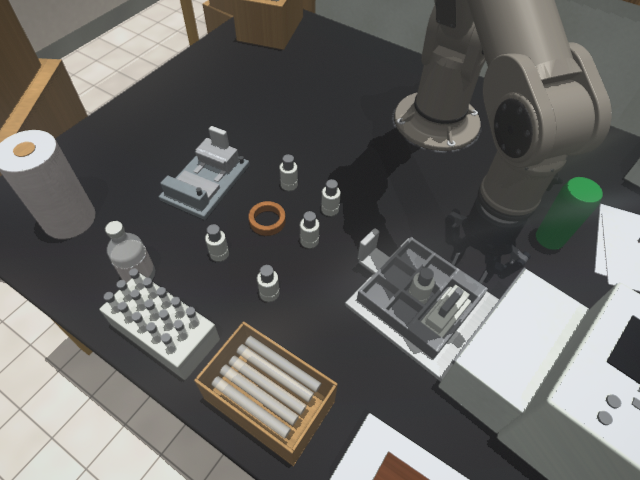

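The cartridge sits in the bay at (445,308). One spare has been knocked from (0.671,-0.047) to (0.694,-0.053). I keep the reader yaw for all the bottles, so tool x, z stay along reader x, y. First is the spare at (0.432,-0.070), which goes into cell 0.

```bash
cat >> h.py <<'E'
B0=np.array([.5431,.2716]); TH=-.14; RX=np.array([np.cos(TH),np.sin(TH)]); RY=np.array([-np.sin(TH),np.cos(TH)])
OFF={0:(-58,-120),1:(0,-120),2:(58,-120),3:(-58,-62),4:(0,-62),5:(58,-62)}
def cell(i): return B0+RX*OFF[i][0]/1e3+RY*OFF[i][1]/1e3
def caps():
    r=[]
    for n in ("scene","side"):
        c=cam(n); W=cloud(c); Z=W[...,2]
        m=(Z>.0845)&(Z<.095)&(W[...,0]<.8)&(W[...,0]>.36)&(W[...,1]<.05)&(W[...,1]>-.29)
        k,l,st,ce=cv2.connectedComponentsWithStats(m.astype(np.uint8))
        for i in range(1,k):
            if st[i,4]>25: r.append((n,W[l==i].mean(0).round(4)[:2].tolist(),np.ptp(W[l==i],axis=0).round(3)[:2].tolist()))
    return r
E
python3 - <<'E'
from h import *
print(go([.4322,-.0702,.17],np.pi/2-.14))
for i in OFF: print(i,cell(i).round(4))
E
```

```text
[[-63.2, 15.5, -354.5], [np.float64(0.0001), 'q7', 0.525]]
0 [0.4689 0.1609]
1 [0.5264 0.1528]
2 [0.5838 0.1447]
3 [0.477  0.2183]
4 [0.5344 0.2102]
5 [0.5919 0.2021]
```

```bash
python3 -m jog '[[[-4,0,-20],0],[[-10,0,-55],0],[[-17,0,-95],0],[[-24,5,-135],0],[[-31,10,-175],0],[[-38,15,-215],0],[[-45,15,-255],0],[[-52,15,-295],0],[[-59,15,-330],0],[[-63,15,-350],0],[[-63.2,15.5,-354.5],0],[[-63.2,15.5,-354.5],0],[[-63.2,15.5,-354.5],0]]' 50 30
python3 - <<'E'
from h import *
print(caps()); print(go([.4322,-.0702,.066],np.pi/2-.14))
c=cam("wrist"); cv2.imwrite("pics/w5.png",c["img"][:,:,::-1])
E
```

```text
t: 14.23
eef_pos: [0.4313, -0.0701, 0.1682]
tool_rot: [0.706, -0.705, 0.049, -0.049]
contact_force: [-0.2, -0.7, -0.3]
gripper_width: 0.586
[('scene', [0.4254, -0.1954], [0.025, 0.024]), ('scene', [0.4329, -0.0705], [0.026, 0.025]), ('scene', [0.5362, -0.0594], [0.027, 0.025]), ('scene', [0.6777, -0.2026], [0.025, 0.025]), ('scene', [0.6941, -0.0525], [0.025, 0.025]), ('side', [0.7937, -0.2835], [0.013, 0.012]), ('side', [0.6757, -0.2019], [0.025, 0.026]), ('side', [0.692, -0.0522], [0.025, 0.027]), ('side', [0.5341, -0.0586], [0.025, 0.026]), ('side', [0.4316, -0.07], [0.025, 0.027])]
[[0.6, 102.5, -1.0], [np.float64(0.0029), 'q7', 1.234]]
```

View pics/w5.png

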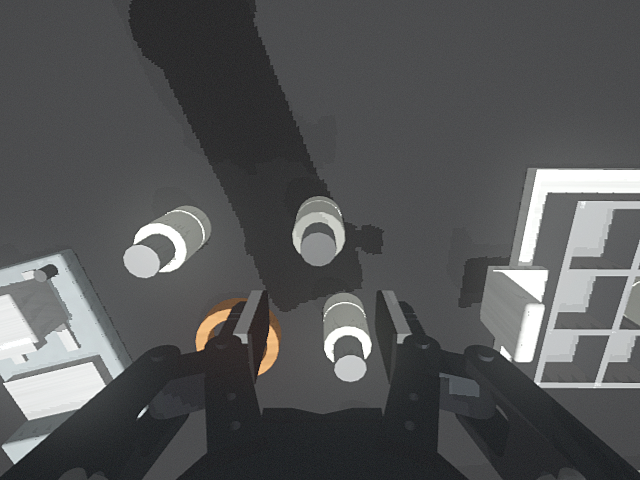

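The target cap is at (318,243), centred between the fingers. I go down, grip and lift.

```bash
python3 -m jog '[[[0.5,15,0],0],[[0.5,40,0],0],[[0.5,65,0],0],[[0.5,85,0],0],[[0.5,97,0],0],[[0.5,102,0],0],[[0.5,102.5,0],0],[[0.5,102.5,0],0]]'; python3 -m jog '[[[0.5,0,0],0],[[0.5,0,0],0],[[0.5,0,0],0],[[0.5,0,0],0],[[0.5,0,0],0],[[0.5,0,0],0]]' 15 30; python3 -m jog '[[[0,-8,0],0],[[0,-25,0],0],[[0,-50,0],0],[[0,-80,0],0],[[0,-110,0],0],[[0,-135,0],0],[[0,-140,0],0],[[0,-140,0],0]]'; python3 -c "
from h import *
p=cell(0); print(go([*p,.2],np.pi/2-.14)); c=cam('scene'); cv2.imwrite('pics/s6.png',c['img'][60:360,150:550,::-1])"
```

```text
t: 15.05
eef_pos: [0.4323, -0.0702, 0.0664]
tool_rot: [0.706, -0.705, 0.049, -0.049]
contact_force: [0.7, -0.6, 0.2]
gripper_width: 0.585
t: 15.55
eef_pos: [0.4333, -0.0713, 0.067]
tool_rot: [-0.705, 0.706, -0.049, 0.05]
contact_force: [-0.9, -0.5, 7.0]
gripper_width: 0.292
t: 16.22
eef_pos: [0.4333, -0.0714, 0.208]
tool_rot: [-0.705, 0.706, -0.048, 0.051]
contact_force: [-0.4, 0.3, -1.5]
gripper_width: 0.291
[[2.8, 7.7, 234.9], [np.float64(-0.0004), 'q7', 1.291]]
```

View pics/s6.png

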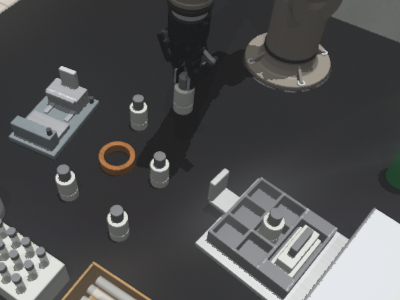

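```bash
python3 -m jog '[[[0,0,12],0],[[0.5,0,40],0],[[1,0,75],0],[[1.5,0,110],0],[[2,0,145],0],[[2.5,0,180],0],[[2.8,0,210],0],[[2.8,0,230],0],[[2.8,0,235],0],[[2.8,15,235],0],[[2.8,35,235],0],[[2.8,60,235],0],[[2.8,80,235],0],[[2.8,95,235],0],[[2.8,100,235],0],[[2.8,100,235],0]]';  python3 -c "
from h import *
p=cell(0); print(go([*p,.0895],np.pi/2-.14))"
```

```text
t: 17.6
eef_pos: [0.4662, 0.1599, 0.104]
tool_rot: [-0.705, 0.706, -0.051, 0.048]
contact_force: [0.0, 0.7, -1.1]
gripper_width: 0.29
[[2.6, 14.5, 1.4], [np.float64(-0.0001), 'q7', 0.555]]
```

```bash
python3 -m jog '[[[2.5,4,1],0],[[2.5,8,1],0],[[2.5,11,1],0],[[2.5,13,1],0],[[2.5,14,1],0],[[2.5,14,1],0]]';  python3 -c "
from h import *
p=cell(0); print(go([*p,.0895],np.pi/2-.14))"
```

```text
t: 18.1
eef_pos: [0.4704, 0.1618, 0.0921]
tool_rot: [-0.705, 0.705, -0.049, 0.049]
contact_force: [0.5, 0.3, -1.3]
gripper_width: 0.291
[[-1.3, 2.6, -1.2], [np.float64(0.0003), 'q7', 0.534]]
```

```bash
python3 -m jog '[[[-1.2,1,-1],0],[[-1.2,2.5,-1],0],[[-1.2,3.5,-1],0],[[-1.2,4,-1],0],[[-1.2,4,-1],0]]'
```

```text
t: 18.52
eef_pos: [0.4696, 0.1609, 0.089]
tool_rot: [-0.705, 0.706, -0.049, 0.05]
contact_force: [-2.4, -2.6, 10.0]
gripper_width: 0.295
```

```bash
python3 -m jog '[[[0,-1,0],0],[[0,-1,0],0],[[0,-1,0],0],[[0,-1,0],0],[[0,-10,0],0],[[0,-30,0],0],[[0,-60,0],0],[[0,-85,0],0],[[0,-95,0],0]]' 42 30
python3 - <<'E'
from h import *
print(go([.4243,-.1955,.18],np.pi/2-.14)); c=cam('scene'); cv2.imwrite('pics/s7.png',c['img'][60:360,150:550,::-1])
E
```

```text
t: 19.27
eef_pos: [0.4705, 0.1622, 0.1867]
tool_rot: [0.706, -0.705, 0.048, -0.051]
contact_force: [0.1, 1.0, 0.4]
gripper_width: 0.495
[[3.9, 6.0, -360.7], [np.float64(0.0006), 'q7', 0.667]]
```

View pics/s7.png

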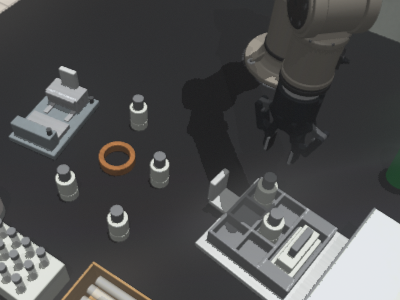

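The bottle stands upright in cell 0, at crop pixel (267,190). Next is the spare at (0.424,-0.195).

```bash
python3 -m jog '[[[0,0,-15],0],[[0,0,-50],0],[[1,0,-88],0],[[1,0,-126],0],[[2,0,-164],0],[[2,0,-202],0],[[3,0,-240],0],[[3,0,-278],0],[[4,0,-316],0],[[4,0,-345],0],[[4,5,-358],0],[[4,6,-360.5],0],[[4,6,-360.5],0],[[4,6,-360.5],0]]' 50
python3 - <<'E'
from h import *
print(caps()); print(go([.4243,-.1955,.066],np.pi/2-.14))
c=cam("wrist"); cv2.imwrite("pics/w8.png",c["img"][:,:,::-1])
E
```

```text
t: 20.48
eef_pos: [0.423, -0.1945, 0.1767]
tool_rot: [0.706, -0.705, 0.049, -0.048]
contact_force: [0.4, 0.4, -0.6]
gripper_width: 0.582
[('scene', [0.4253, -0.1954], [0.024, 0.024]), ('scene', [0.536, -0.0592], [0.026, 0.027]), ('scene', [0.6775, -0.2023], [0.025, 0.027]), ('scene', [0.6939, -0.0526], [0.025, 0.026]), ('side', [0.7928, -0.2838], [0.014, 0.014]), ('side', [0.6754, -0.202], [0.025, 0.026]), ('side', [0.4233, -0.1949], [0.025, 0.026]), ('side', [0.6919, -0.052], [0.025, 0.027]), ('side', [0.5339, -0.0587], [0.025, 0.028])]
[[1.1, 111.1, -1.0], [np.float64(0.0035), 'q7', 1.502]]
```

View pics/w8.png

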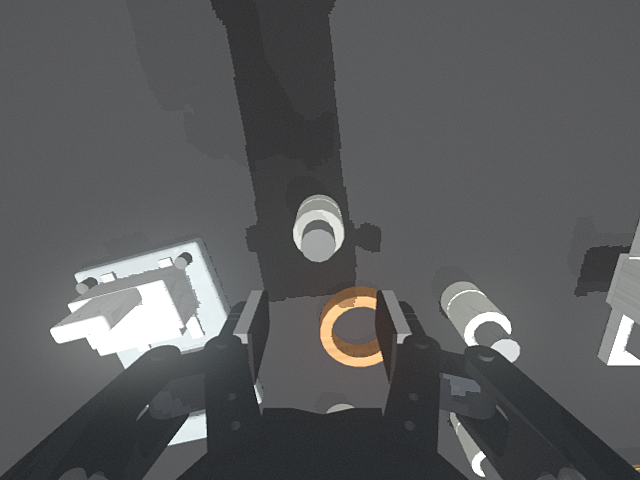

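The cap is at (318,240), centred, with the tape and vise clear of the fingers. I grip and lift.

```bash
python3 -m jog '[[[0.5,15,-0.5],0],[[0.5,40,-0.5],0],[[0.5,65,-0.5],0],[[0.5,88,-0.5],0],[[0.5,103,-0.5],0],[[0.5,110,-0.5],0],[[0.5,111,-0.5],0],[[0.5,111,-0.5],0]]'; python3 -m jog '[[[0,0,0],0],[[0,0,0],0],[[0,0,0],0],[[0,0,0],0],[[0,0,0],0],[[0,0,0],0]]' 15 30; python3 -m jog '[[[0,-8,0],0],[[0,-25,0],0],[[0,-50,0],0],[[0,-80,0],0],[[0,-110,0],0],[[0,-135,0],0],[[0,-140,0],0],[[0,-140,0],0],[[0,-140,0],0]]'; python3 -c "
from h import *
p=cell(3); print(go([*p,.2],np.pi/2-.14))"
```

```text
t: 21.3
eef_pos: [0.4238, -0.1964, 0.0664]
tool_rot: [0.705, -0.705, 0.049, -0.049]
contact_force: [-0.8, -0.3, 0.1]
gripper_width: 0.587
t: 21.8
eef_pos: [0.4242, -0.1974, 0.0673]
tool_rot: [-0.705, 0.706, -0.049, 0.05]
contact_force: [-0.2, 1.1, 6.8]
gripper_width: 0.291
t: 22.55
eef_pos: [0.4226, -0.1972, 0.2058]
tool_rot: [-0.705, 0.706, -0.05, 0.049]
contact_force: [-0.6, -0.4, -1.0]
gripper_width: 0.292
[[-4.3, 5.6, 419.0], [np.float64(-0.0003), 'q7', 1.539]]
```

```bash
python3 -m jog '[[[0,0,12],0],[[0,0,40],0],[[0,0,75],0],[[-1,0,110],0],[[-1,0,146],0],[[-1,0,182],0],[[-2,0,218],0],[[-2,0,254],0],[[-3,0,290],0],[[-3,0,326],0],[[-4,0,362],0],[[-4.3,0,392],0],[[-4.3,0,412],0],[[-4.3,0,419],0],[[-4.3,0,419],0],[[-4.3,0,419],0],[[-4.3,0,419],0]]';  python3 -m jog '[[[0,15,0],0],[[0,35,0],0],[[0,60,0],0],[[0,80,0],0],[[0,95,0],0],[[0,100,0],0],[[0,100,0],0],[[0,100,0],0],[[0,100,0],0]]'; python3 -c "
from h import *
p=cell(3); print(go([*p,.0895],np.pi/2-.14))"
```

```text
t: 23.97
eef_pos: [0.477, 0.2167, 0.2052]
tool_rot: [-0.705, 0.706, -0.05, 0.049]
contact_force: [0.1, 0.6, -0.8]
gripper_width: 0.286
t: 24.72
eef_pos: [0.4782, 0.2184, 0.1072]
tool_rot: [0.706, -0.705, 0.049, -0.05]
contact_force: [0.4, 0.4, -1.0]
gripper_width: 0.291
[[-1.2, 17.7, -0.3], [np.float64(-0.0006), 'q7', 0.436]]
```

```bash
python3 -m jog '[[[-1,5,0],0],[[-1,10,0],0],[[-1,14,0],0],[[-1,17,0],0],[[-1,18.5,0],0],[[-1,19,0],0],[[-1,19,0],0]]'
```

```text
t: 25.3
eef_pos: [0.477, 0.2199, 0.0892]
tool_rot: [0.706, -0.705, 0.048, -0.05]
contact_force: [-5.6, -3.0, 21.4]
gripper_width: 0.293
```

```bash
python3 -m jog '[[[0,-1,0],0],[[0,-1.5,0],0],[[0,-1.5,0],0],[[0,-1.5,0],0],[[0,-10,0],0],[[0,-30,0],0],[[0,-60,0],0],[[0,-85,0],0],[[0,-95,0],0],[[0,-95,0],0]]' 42 30
python3 - <<'E'
from h import *
print(go([.535,-.059,.18],np.pi/2-.14)); c=cam('scene'); cv2.imwrite('pics/s9.png',c['img'][60:360,150:550,::-1])
E
```

```text
t: 26.13
eef_pos: [0.4778, 0.2195, 0.1848]
tool_rot: [0.706, -0.705, 0.048, -0.051]
contact_force: [0.5, 0.3, -0.1]
gripper_width: 0.493
[[95.5, 4.5, -267.8], [np.float64(-0.0), 'q7', 0.53]]
```

View pics/s9.png

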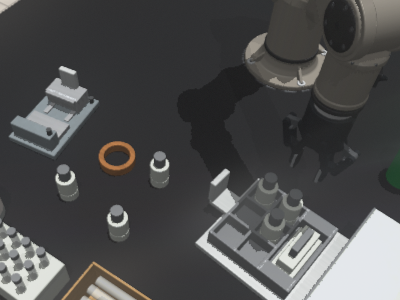

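Cells 0, 3 and 4 are filled and their bottles stand upright. Next is the spare at (0.535,-0.059), for cell 1.

```bash
python3 -m jog '[[[8,0,-15],0],[[20,0,-45],0],[[32,0,-80],0],[[44,0,-115],0],[[56,0,-150],0],[[68,0,-185],0],[[80,0,-220],0],[[90,0,-250],0],[[95,3,-264],0],[[95.5,4.5,-267.8],0],[[95.5,4.5,-267.8],0],[[95.5,4.5,-267.8],0],[[95.5,4.5,-267.8],0]]' 50
python3 - <<'E'
from h import *
print(caps()); print(go([.535,-.059,.066],np.pi/2-.14))
c=cam("wrist"); cv2.imwrite("pics/w10.png",c["img"][:,:,::-1])
E
```

```text
t: 27.27
eef_pos: [0.5333, -0.0574, 0.1775]
tool_rot: [0.706, -0.705, 0.048, -0.048]
contact_force: [-0.0, 0.7, 0.6]
gripper_width: 0.583
[('scene', [0.5362, -0.0595], [0.026, 0.025]), ('scene', [0.6776, -0.2027], [0.026, 0.025]), ('scene', [0.6942, -0.0526], [0.025, 0.026]), ('side', [0.7933, -0.2838], [0.012, 0.011]), ('side', [0.6755, -0.2022], [0.027, 0.029]), ('side', [0.6921, -0.0524], [0.025, 0.027]), ('side', [0.5341, -0.0589], [0.025, 0.026])]
[[1.6, 111.7, -1.0], [np.float64(0.0034), 'q7', 1.089]]
```

View pics/w10.png

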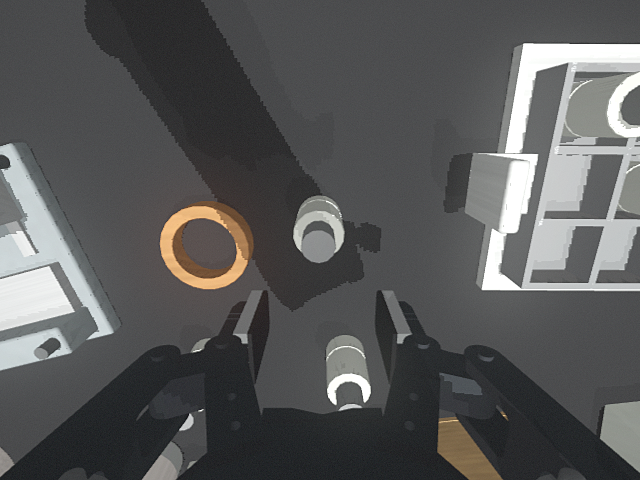

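The cap is at (318,240), centred, with the tape well to the left. I grip and lift.

```bash
python3 -m jog '[[[0.5,15,-0.5],0],[[0.5,40,-0.5],0],[[0.5,65,-0.5],0],[[0.5,88,-0.5],0],[[0.5,103,-0.5],0],[[0.5,110,-0.5],0],[[0.5,111,-0.5],0],[[0.5,111,-0.5],0]]'; python3 -m jog '[[[0,0,0],0],[[0,0,0],0],[[0,0,0],0],[[0,0,0],0],[[0,0,0],0],[[0,0,0],0]]' 15 30; python3 -m jog '[[[0,-8,0],0],[[0,-25,0],0],[[0,-50,0],0],[[0,-80,0],0],[[0,-110,0],0],[[0,-135,0],0],[[0,-140,0],0],[[0,-140,0],0],[[0,-140,0],0]]'; python3 -c "
from h import *
p=cell(1); print(go([*p,.2],np.pi/2-.14))"
```

```text
t: 28.08
eef_pos: [0.5344, -0.0599, 0.067]
tool_rot: [0.705, -0.705, 0.049, -0.049]
contact_force: [0.1, -0.5, 0.2]
gripper_width: 0.587
t: 28.58
eef_pos: [0.5351, -0.0606, 0.0678]
tool_rot: [-0.705, 0.705, -0.049, 0.05]
contact_force: [-1.3, -0.6, 7.3]
gripper_width: 0.297
t: 29.33
eef_pos: [0.5335, -0.0608, 0.2062]
tool_rot: [-0.705, 0.706, -0.05, 0.049]
contact_force: [-0.6, 0.0, -2.2]
gripper_width: 0.293
[[-36.9, 6.1, 210.5], [np.float64(-0.0002), 'q7', 1.12]]
```

```bash
python3 -m jog '[[[-3,0,12],0],[[-8,0,40],0],[[-14,0,75],0],[[-20,0,110],0],[[-26,0,146],0],[[-32,0,180],0],[[-36,0,202],0],[[-37,0,210.5],0],[[-37,0,210.5],0],[[-37,0,210.5],0],[[-37,0,210.5],0]]';  python3 -m jog '[[[0,15,0],0],[[0,35,0],0],[[0,60,0],0],[[0,80,0],0],[[0,92,0],0],[[0,95,0],0],[[0,95,0],0],[[0,95,0],0],[[0,95,0],0]]'; python3 -c "
from h import *
p=cell(1); print(go([*p,.09],np.pi/2-.14))"
```

```text
t: 30.25
eef_pos: [0.5266, 0.1512, 0.2057]
tool_rot: [-0.705, 0.706, -0.051, 0.05]
contact_force: [0.8, -0.5, -1.8]
gripper_width: 0.289
t: 31.0
eef_pos: [0.5277, 0.1533, 0.1129]
tool_rot: [0.706, -0.705, 0.049, -0.05]
contact_force: [0.5, -0.8, -1.1]
gripper_width: 0.29
[[-1.3, 22.9, -0.7], [np.float64(-0.0003), 'q7', 0.596]]
```

```bash
python3 -m jog '[[[-1,5,-0.5],0],[[-1,10,-0.5],0],[[-1,15,-0.5],0],[[-1,19,-0.5],0],[[-1,22,-0.5],0],[[-1,23.5,-0.5],0],[[-1,23.5,-0.5],0]]'
```

```text
t: 31.58
eef_pos: [0.5263, 0.1536, 0.0899]
tool_rot: [-0.705, 0.705, -0.049, 0.05]
contact_force: [-4.5, -1.8, 18.9]
gripper_width: 0.292
```

```bash
python3 -m jog '[[[0,-1,0],0],[[0,-1.2,0],0],[[0,-1.2,0],0],[[0,-1.2,0],0],[[0,-10,0],0],[[0,-30,0],0],[[0,-60,0],0],[[0,-85,0],0],[[0,-95,0],0],[[0,-95,0],0]]' 42 30
python3 - <<'E'
from h import *
print(go([.693,-.0525,.18],np.pi/2-.14)); c=cam('scene'); cv2.imwrite('pics/s11.png',c['img'][60:360,150:550,::-1])
E
```

```text
t: 32.42
eef_pos: [0.5273, 0.1536, 0.1859]
tool_rot: [0.706, -0.705, 0.048, -0.051]
contact_force: [0.4, 0.8, -0.6]
gripper_width: 0.492
[[192.9, 6.5, -180.9], [np.float64(-0.0), 'q7', 0.675]]
```

View pics/s11.png

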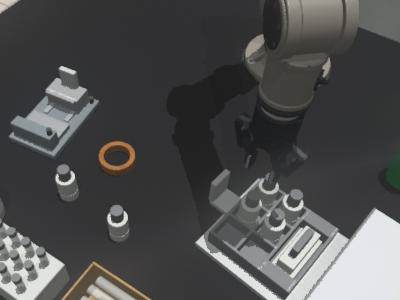

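Cell 1 is filled, at crop pixel (250,207). Next is the knocked spare at (0.693,-0.0525), for cell 2.

```bash
python3 -m jog '[[[12,0,-10],0],[[35,0,-32],0],[[62,0,-57],0],[[89,0,-83],0],[[116,0,-108],0],[[143,0,-134],0],[[168,0,-158],0],[[186,3,-175],0],[[193,6,-181],0],[[193,6.5,-181],0],[[193,6.5,-181],0],[[193,6.5,-181],0]]' 50
python3 - <<'E'
from h import *
print(caps()); print(go([.693,-.0525,.066],np.pi/2-.14))
c=cam("wrist"); cv2.imwrite("pics/w12.png",c["img"][:,:,::-1])
E
```

```text
t: 33.47
eef_pos: [0.6903, -0.0508, 0.176]
tool_rot: [0.706, -0.705, 0.049, -0.048]
contact_force: [-0.4, 0.2, -0.0]
gripper_width: 0.587
[('scene', [0.6776, -0.2026], [0.026, 0.025]), ('scene', [0.6942, -0.0526], [0.025, 0.027]), ('side', [0.6755, -0.2019], [0.027, 0.026]), ('side', [0.6921, -0.0523], [0.025, 0.027])]
[[2.4, 110.8, -1.2], [np.float64(0.0034), 'q7', 1.059]]
```

View pics/w12.png

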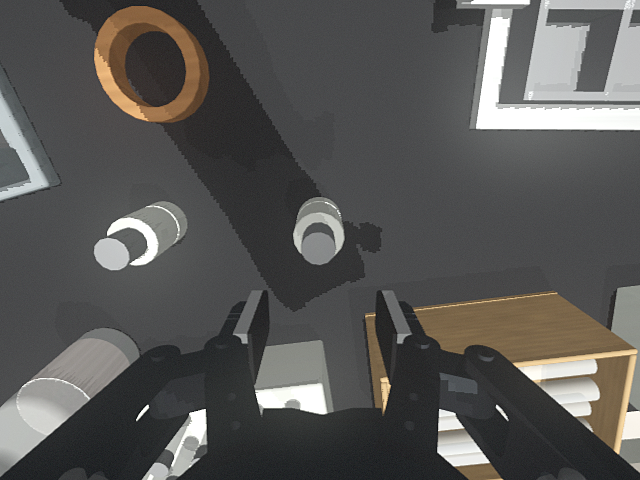

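The cap is at (318,242), centred, and the wooden box and rack stay clear. I grip and lift.

```bash
python3 -m jog '[[[1.5,15,-0.5],0],[[1.5,40,-0.5],0],[[1.5,65,-0.5],0],[[1.5,88,-0.5],0],[[1.5,103,-0.5],0],[[1.5,109,-0.5],0],[[1.5,110.5,-0.5],0],[[1.5,110.5,-0.5],0]]'; python3 -m jog '[[[0,0,0],0],[[0,0,0],0],[[0,0,0],0],[[0,0,0],0],[[0,0,0],0],[[0,0,0],0]]' 15 30; python3 -m jog '[[[0,-8,0],0],[[0,-25,0],0],[[0,-50,0],0],[[0,-80,0],0],[[0,-110,0],0],[[0,-135,0],0],[[0,-140,0],0],[[0,-140,0],0],[[0,-140,0],0]]'; python3 -c "
from h import *
p=cell(2); print(go([*p,.2],np.pi/2-.14))"
```

```text
t: 34.28
eef_pos: [0.6934, -0.0537, 0.0665]
tool_rot: [0.705, -0.705, 0.049, -0.049]
contact_force: [-0.3, 0.2, 1.4]
gripper_width: 0.586
t: 34.78
eef_pos: [0.6941, -0.054, 0.0678]
tool_rot: [0.705, -0.705, 0.049, -0.05]
contact_force: [-0.8, -0.5, 5.7]
gripper_width: 0.289
t: 35.53
eef_pos: [0.6927, -0.0542, 0.2062]
tool_rot: [-0.705, 0.706, -0.049, 0.049]
contact_force: [-0.1, -0.0, -1.5]
gripper_width: 0.292
[[-135.5, 6.1, 181.8], [np.float64(0.0002), 'q7', 1.077]]
```

```bash
python3 -m jog '[[[-8,0,11],0],[[-25,0,33],0],[[-45,0,60],0],[[-65,0,87],0],[[-85,0,114],0],[[-105,0,141],0],[[-122,0,164],0],[[-133,0,178],0],[[-135.5,0,181.8],0],[[-135.5,0,181.8],0],[[-135.5,0,181.8],0],[[-135.5,0,181.8],0]]';  python3 -m jog '[[[0,15,0],0],[[0,35,0],0],[[0,60,0],0],[[0,80,0],0],[[0,92,0],0],[[0,95,0],0],[[0,95,0],0],[[0,95,0],0],[[0,95,0],0]]'; python3 -c "
from h import *
p=cell(2); print(go([*p,.09],np.pi/2-.14))"
```

```text
t: 36.53
eef_pos: [0.5847, 0.143, 0.2053]
tool_rot: [-0.705, 0.706, -0.051, 0.05]
contact_force: [0.7, 0.2, -1.9]
gripper_width: 0.289
t: 37.28
eef_pos: [0.5852, 0.1451, 0.1125]
tool_rot: [0.706, -0.705, 0.049, -0.05]
contact_force: [0.4, 0.1, -1.3]
gripper_width: 0.29
[[-1.4, 22.5, -0.7], [np.float64(-0.0002), 'q7', 0.651]]
```

```bash
python3 -m jog '[[[-1.2,5,-0.5],0],[[-1.2,10,-0.5],0],[[-1.2,15,-0.5],0],[[-1.2,19,-0.5],0],[[-1.2,21.5,-0.5],0],[[-1.2,22.5,-0.5],0],[[-1.2,23,-0.5],0],[[-1.2,23,-0.5],0]]'
```

```text
t: 37.95
eef_pos: [0.5834, 0.1445, 0.0898]
tool_rot: [-0.705, 0.706, -0.049, 0.05]
contact_force: [-4.5, -2.8, 15.0]
gripper_width: 0.292
```

```bash
python3 -m jog '[[[0,-0.5,0],0],[[0,-1,0],0],[[0,-1,0],0],[[0,-1,0],0],[[0,-10,0],0],[[0,-30,0],0],[[0,-60,0],0],[[0,-85,0],0],[[0,-95,0],0],[[0,-95,0],0]]' 42 30
python3 - <<'E'
from h import *
print(go([.6765,-.2025,.18],np.pi/2-.14)); c=cam('scene'); cv2.imwrite('pics/s13.png',c['img'][60:360,150:550,::-1])
E
```

```text
t: 38.78
eef_pos: [0.5845, 0.1454, 0.1862]
tool_rot: [0.706, -0.705, 0.048, -0.051]
contact_force: [-0.4, -0.2, -0.0]
gripper_width: 0.494
[[139.6, 6.2, -331.7], [np.float64(0.0), 'q7', 0.713]]
```

View pics/s13.png

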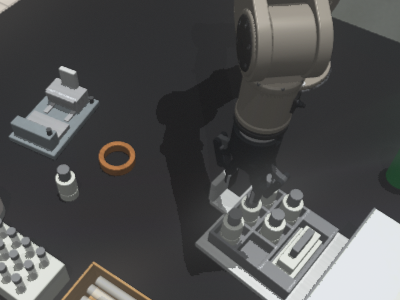

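Cell 2 is filled, at crop pixel (232,222). The last spare is at (0.6765,-0.2025), for cell 5.

```bash
python3 -m jog '[[[6,0,-14],0],[[20,0,-45],0],[[34,0,-80],0],[[49,0,-116],0],[[64,0,-152],0],[[79,0,-188],0],[[94,0,-224],0],[[109,0,-260],0],[[124,0,-295],0],[[135,3,-320],0],[[139.5,6,-331.5],0],[[139.5,6,-331.5],0],[[139.5,6,-331.5],0],[[139.5,6,-331.5],0]]' 50
python3 - <<'E'
from h import *
print(caps()); print(go([.6765,-.2025,.066],np.pi/2-.14))
c=cam("wrist"); cv2.imwrite("pics/w14.png",c["img"][:,:,::-1])
E
```

```text
t: 40.0
eef_pos: [0.6745, -0.2, 0.1765]
tool_rot: [0.706, -0.705, 0.049, -0.048]
contact_force: [0.2, 0.1, -0.4]
gripper_width: 0.587
[('scene', [0.6777, -0.2024], [0.026, 0.027]), ('side', [0.7933, -0.2835], [0.012, 0.013]), ('side', [0.6756, -0.2019], [0.026, 0.025])]
[[2.0, 111.3, -2.3], [np.float64(0.0041), 'q7', 1.284]]
```

View pics/w14.png

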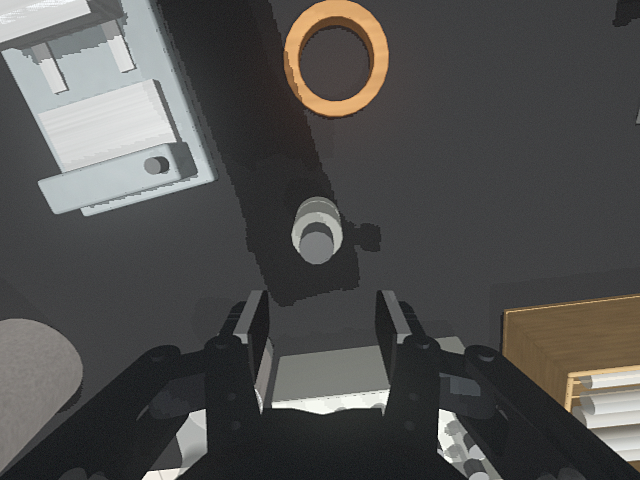

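The cap is at (317,240), centred. I grip and lift.

```bash
python3 -m jog '[[[1.2,15,-1],0],[[1.2,40,-1],0],[[1.2,65,-1],0],[[1.2,88,-1],0],[[1.2,103,-1],0],[[1.2,109,-1],0],[[1.2,111,-1],0],[[1.2,111,-1],0]]'; python3 -m jog '[[[0,0,0],0],[[0,0,0],0],[[0,0,0],0],[[0,0,0],0],[[0,0,0],0],[[0,0,0],0]]' 15 30; python3 -m jog '[[[0,-8,0],0],[[0,-25,0],0],[[0,-50,0],0],[[0,-80,0],0],[[0,-110,0],0],[[0,-135,0],0],[[0,-140,0],0],[[0,-140,0],0],[[0,-140,0],0]]'; python3 -c "
from h import *
p=cell(5); print(go([*p,.2],np.pi/2-.14))"
```

```text
t: 40.82
eef_pos: [0.6763, -0.204, 0.0663]
tool_rot: [0.705, -0.705, 0.049, -0.049]
contact_force: [0.1, -0.9, 0.7]
gripper_width: 0.587
t: 41.32
eef_pos: [0.6771, -0.2045, 0.0678]
tool_rot: [-0.705, 0.706, -0.049, 0.05]
contact_force: [-1.2, -1.1, 6.4]
gripper_width: 0.286
t: 42.07
eef_pos: [0.6754, -0.2044, 0.2059]
tool_rot: [-0.705, 0.705, -0.05, 0.049]
contact_force: [0.3, 0.5, -2.4]
gripper_width: 0.293
[[-139.4, 5.8, 390.9], [np.float64(0.0002), 'q7', 1.301]]
```

```bash
python3 -m jog '[[[-4,0,12],0],[[-14,0,40],0],[[-26,0,74],0],[[-38,0,108],0],[[-50,0,142],0],[[-63,0,176],0],[[-75,0,210],0],[[-87,0,244],0],[[-99,0,278],0],[[-111,0,312],0],[[-122,0,344],0],[[-132,0,370],0],[[-138,0,386],0],[[-139.4,0,391],0],[[-139.4,0,391],0],[[-139.4,0,391],0],[[-139.4,0,391],0]]';  python3 -m jog '[[[0,15,0],0],[[0,35,0],0],[[0,60,0],0],[[0,80,0],0],[[0,92,0],0],[[0,95,0],0],[[0,95,0],0],[[0,95,0],0],[[0,95,0],0]]'; python3 -c "
from h import *
p=cell(5); print(go([*p,.09],np.pi/2-.14))"
```

```text
t: 43.48
eef_pos: [0.5928, 0.1999, 0.2053]
tool_rot: [-0.705, 0.706, -0.051, 0.05]
contact_force: [0.2, 0.6, -1.1]
gripper_width: 0.29
t: 44.23
eef_pos: [0.5932, 0.2027, 0.1124]
tool_rot: [0.706, -0.705, 0.049, -0.05]
contact_force: [0.1, 0.0, -0.4]
gripper_width: 0.292
[[-1.3, 22.4, -0.8], [np.float64(-0.0), 'q7', 0.571]]
```

```bash
python3 -m jog '[[[-1.2,5,-0.5],0],[[-1.2,10,-0.5],0],[[-1.2,15,-0.5],0],[[-1.2,19,-0.5],0],[[-1.2,21.5,-0.5],0],[[-1.2,22.5,-0.5],0],[[-1.2,23,-0.5],0],[[-1.2,23,-0.5],0]]'
```

```text
t: 44.9
eef_pos: [0.5915, 0.2021, 0.0898]
tool_rot: [-0.705, 0.706, -0.049, 0.05]
contact_force: [-4.5, -2.8, 12.7]
gripper_width: 0.293
```

```bash
python3 -m jog '[[[0,-0.5,0],0],[[0,-1,0],0],[[0,-1,0],0],[[0,-1,0],0],[[0,-10,0],0],[[0,-30,0],0],[[0,-60,0],0],[[0,-85,0],0],[[0,-95,0],0],[[0,-95,0],0]]' 42 30
python3 - <<'E'
from h import *
print(go([.5153,.074,.18],np.pi/2-.14))
E
```

```text
t: 45.73
eef_pos: [0.5926, 0.203, 0.1863]
tool_rot: [0.706, -0.705, 0.048, -0.051]
contact_force: [1.2, 0.8, 0.1]
gripper_width: 0.49
[[-58.6, 5.7, -138.5], [np.float64(0.0001), 'q7', 0.626]]
```

```bash
python3 -m jog '[[[-10,0,-20],0],[[-24,0,-55],0],[[-38,0,-90],0],[[-52,0,-122],0],[[-58.6,4,-137],0],[[-58.6,5,-138.5],0],[[-58.6,5,-138.5],0],[[-58.6,5,-138.5],0]]' 42
python3 - <<'E'
from h import *
for n in ("scene","side","wrist"):
    c=cam(n); I=c["img"]
    if n=="scene": I=cv2.resize(I[220:370,340:540],None,fx=4,fy=4)
    if n=="side": I=cv2.resize(I[270:480,200:420],None,fx=2.7,fy=2.7)
    cv2.imwrite(f"pics/{n}15.png",I[:,:,::-1])
    if n=="wrist": continue
    W=cloud(c); Z=W[...,2]; d=W[...,:2]-B0; x=d@RX*1e3; y=d@RY*1e3
    m=((Z>.106)&(Z<.118)&(abs(x)<90)&(y>-150)&(y<-30)).astype(np.uint8); k,l,st,ce=cv2.connectedComponentsWithStats(m)
    for i in range(1,k):
        if st[i,4]>15: s=l==i; print(n,"cap",st[i,4],x[s].mean().round(1),y[s].mean().round(1),(Z[s].max()*1e3).round(1))
    s=(Z>.084)&(Z<.0955)&(abs(x)<45)&(y>-20)&(y<35)
    print("fin",s.sum(),cv2.minAreaRect(np.stack([x[s],y[s]],1).astype(np.float32)))
    s=(Z>.095)&(Z<.104)&(abs(x)<40)&(y>-225)&(y<-180); print("plate",s.sum(), x[s].mean(),y[s].mean())
print(go([.5153,.074,.066],np.pi/2-.14))
E
```

```text
t: 46.4
eef_pos: [0.514, 0.0737, 0.1777]
tool_rot: [0.706, -0.705, 0.049, -0.049]
contact_force: [0.2, 0.2, 0.2]
gripper_width: 0.489
scene cap 125 -57.1 -117.1 116.7
scene cap 137 -57.7 -58.8 116.1
scene cap 137 0.3 -118.5 116.4
scene cap 145 57.0 -119.6 116.2
scene cap 150 4.0 -60.0 117.0
scene cap 155 57.9 -62.0 116.7
fin 226 ((3.398365020751953, 2.6614270210266113), (14.068184852600098, 61.34170913696289), 89.98857879638672)
plate 148 1.7565398554472047 -196.09897285467932
side cap 263 54.6 -119.2 116.0
side cap 268 -2.1 -117.8 115.5
side cap 283 -59.7 -116.5 115.8
side cap 297 55.4 -61.3 115.5
side cap 307 1.4 -59.4 116.1
side cap 323 -60.1 -58.2 115.7
fin 578 ((2.2288074493408203, 2.3268847465515137), (14.702946662902832, 60.43171310424805), 89.37385559082031)
plate 286 -0.8810577664606051 -196.2121674823856
[[1.1, 112.1, -0.6], [np.float64(0.0021), 'q7', 0.823]]
```

View pics/scene15.png

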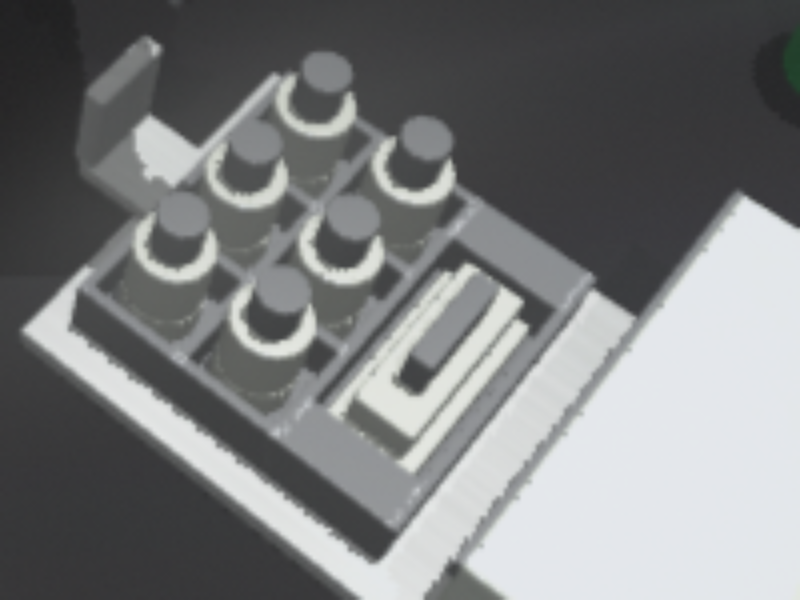

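View pics/side15.png

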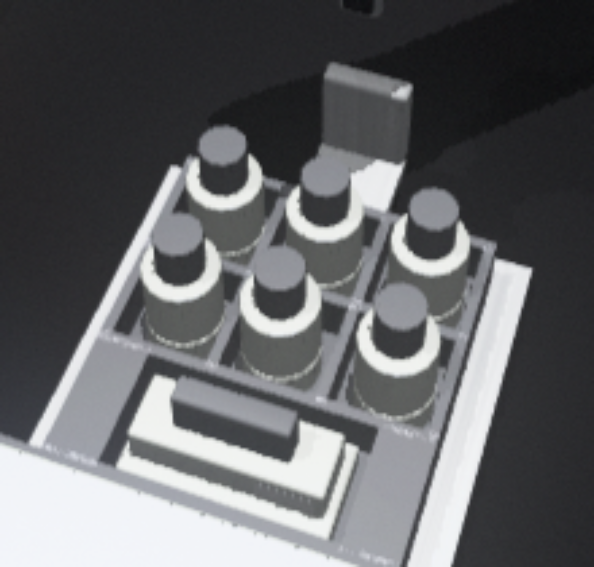

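View pics/wrist15.png

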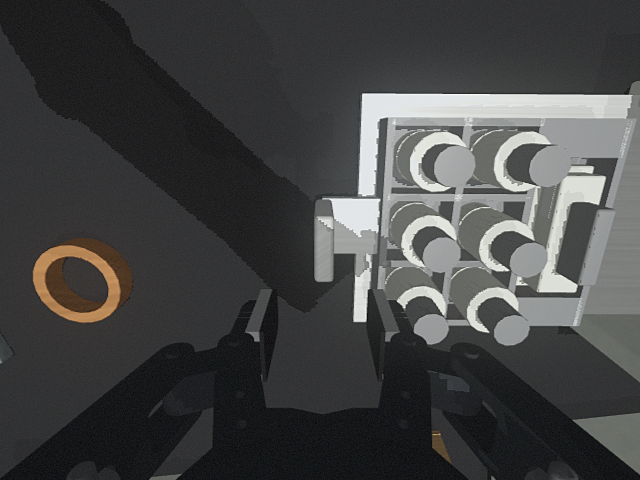

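All six cells and the bay are loaded and upright. But the plate now reads about 3 mm further in than at first (y -196 mm against -199.5 mm), so placing the bottles may have nudged the carriage. I check against the tray walls.

Run:
```python
from h import *
b=np.array([.5432,.2721])
for n in ("scene","side"):
    c=cam(n); W=cloud(c); d=W[...,:2]-b; x=d@RX*1000; y=d@RY*1000; Z=W[...,2]
    m=(Z>.0485)&(Z<.0555)&(abs(x)<110)&(y>-170)&(y<60)
    print(n,np.percentile(y[m],[.5,2,98,99.5]).round(1))
    s=(Z>.095)&(Z<.104)&(abs(x)<40)&(y>-225)&(y<-180); print(W[s].mean(0), cv2.minAreaRect((W[s][:,:2]*1e3).astype(np.float32)))
```

```text
scene [-150.1 -148.8   37.    37.7]
[0.51773809 0.07697441 0.0998141 ] ((516.0200805664062, 76.59564208984375), (14.324898719787598, 51.13321304321289), 82.44330596923828)
side [-149.9 -146.4   32.7   33.5]
[0.51484318 0.07754248 0.10000524] ((515.6091918945312, 76.15322875976562), (15.192052841186523, 49.699954986572266), 81.68333435058594)
```

The walls agree: the carriage crept in about 2.7 mm. I grip the handle and first pull it back to the fully-out stop, then push it home.

```bash
python3 -m jog '[[[0.8,20,1.5],0],[[0.8,45,1.5],0],[[0.8,70,1.5],0],[[0.8,90,1.5],0],[[0.8,104,1.5],0],[[0.8,111,1.5],0],[[0.8,112,1.5],0],[[0.8,112,1.5],0]]' 42; python3 -m jog '[[[0,0,0],0],[[0,0,0],0],[[0,0,0],0],[[0,0,0],0],[[0,0,0],0],[[0,0,0],0],[[0,0,0],0]]' 5 40; python3 -m jog '[[[0,0,-0.5],0],[[0,0,-1],0],[[0,0,-1.5],0],[[0,0,-2],0],[[0,0,-2.5],0],[[0,0,-3],0],[[0,0,-3],0]]'
```

```text
t: 47.32
eef_pos: [0.5152, 0.0748, 0.0664]
tool_rot: [0.706, -0.705, 0.049, -0.049]
contact_force: [-0.1, 0.7, 0.2]
gripper_width: 0.492
t: 47.9
eef_pos: [0.5157, 0.0749, 0.0673]
tool_rot: [0.706, -0.705, 0.049, -0.05]
contact_force: [-1.7, 0.8, 6.5]
gripper_width: 0.156
t: 48.48
eef_pos: [0.5155, 0.073, 0.0673]
tool_rot: [0.706, -0.705, 0.048, -0.05]
contact_force: [-0.7, 4.3, 6.3]
gripper_width: 0.159
```

```bash
python3 -m jog '[[[0,0,-0.5],0],[[0,0,-1],0],[[0,0,-1.5],0],[[0,0,-2],0],[[0,0,-2],0]]'
```

```text
t: 48.9
eef_pos: [0.5155, 0.073, 0.0673]
tool_rot: [0.707, -0.704, 0.048, -0.05]
contact_force: [1.7, 10.0, 0.7]
gripper_width: 0.156
```

The carriage is at the outer stop: y holds at 0.073 and the force rose to 10 N. Now I push it home.

```bash
python3 -m jog '[[[0,0,2],0],[[0,0,4],0],[[0,0,8],0],[[0,0,14],0],[[0,0,21],0],[[0,0,28],0],[[0,0,35],0],[[0,0,42],0],[[0,0,49],0],[[0,0,56],0],[[0,0,63],0],[[0,0,70],0],[[0,0,77],0],[[0,0,84],0],[[0,0,90],0],[[0,0,95],0],[[0,0,98],0],[[0,0,100],0],[[0,0,101],0],[[0,0,101],0]]'
```

```text
t: 50.57
eef_pos: [0.5292, 0.1687, 0.0673]
tool_rot: [-0.705, 0.706, -0.049, 0.05]
contact_force: [-1.0, -2.4, 10.2]
gripper_width: 0.158
```

```bash
python3 -m jog '[[[0,0,0.5],0],[[0,0,1],0],[[0,0,1.5],0],[[0,0,2],0],[[0,0,2],0]]'
```

```text
t: 50.98
eef_pos: [0.5294, 0.1703, 0.0673]
tool_rot: [-0.705, 0.706, -0.049, 0.051]
contact_force: [-2.2, -2.5, 10.3]
gripper_width: 0.16
```

```bash
python3 -m jog '[[[0,0,0.5],0],[[0,0,1],0],[[0,0,1.5],0],[[0,0,2],0],[[0,0,2.5],0],[[0,0,3],0],[[0,0,3],0]]'
```

```text
t: 51.57
eef_pos: [0.5296, 0.1719, 0.0673]
tool_rot: [-0.704, 0.707, -0.05, 0.051]
contact_force: [-2.5, -7.1, 14.4]
gripper_width: 0.157
```

```bash
python3 -m jog '[[[0,0,0.5],0],[[0,0,1],0],[[0,0,1.5],0],[[0,0,2],0],[[0,0,2],0],[[0,0,2],0]]'
```

```text
t: 52.07
eef_pos: [0.5296, 0.1719, 0.0673]
tool_rot: [-0.703, 0.708, -0.05, 0.051]
contact_force: [-5.2, -12.7, 19.5]
gripper_width: 0.159
```

The carriage is home: 99.9 mm of travel, no further motion, and force rising. I relax, release, and check.

```bash
python3 -m jog '[[[0,0,-2],0],[[0,0,-2.5],0],[[0,0,-2.5],0],[[0,0,-2.5],0],[[0,0,-2.5],0],[[0,0,-2.5],0],[[0,-10,-2.5],0],[[0,-30,-2.5],0],[[0,-60,-2.5],0],[[0,-90,-2.5],0],[[0,-120,-2.5],0],[[0,-125,-2.5],0],[[0,-125,-2.5],0]]' 42 40
python3 - <<'E'
from h import *
for n in ("scene","side"):
    c=cam(n); I=c["img"]
    I=cv2.resize(I[170:370,340:600] if n=="scene" else I[200:480,150:470],None,fx=2.5 if n=="scene" else 1.8,fy=2.5 if n=="scene" else 1.8)
    cv2.imwrite(f"pics/{n}16.png",I[:,:,::-1])
    W=cloud(c); Z=W[...,2]; d=W[...,:2]-B0; x=d@RX*1e3; y=d@RY*1e3
    s=(Z>.095)&(Z<.104)&(abs(x)<40)&(y>-130)&(y<-80); 
    if s.sum()>5: print("plate",s.sum(), cv2.minAreaRect(np.stack([x[s],y[s]],1).astype(np.float32)))
print(get_obs()["t"],go([.4582,-.376,.2],.131))
E
```

```text
t: 53.15
eef_pos: [0.5301, 0.1748, 0.194]
tool_rot: [0.706, -0.705, 0.048, -0.051]
contact_force: [0.5, -0.2, -0.1]
gripper_width: 0.496
plate 167 ((1.012338638305664, -100.4638671875), (14.49220085144043, 49.348934173583984), 87.49803161621094)
plate 357 ((0.004619598388671875, -100.09510803222656), (49.86323165893555, 14.786284446716309), 2.2296900749206543)
53.25 [[7.1, -8.9, -553.9], [np.float64(1.2998), 'q7', 0.648]]
```

View pics/scene16.png

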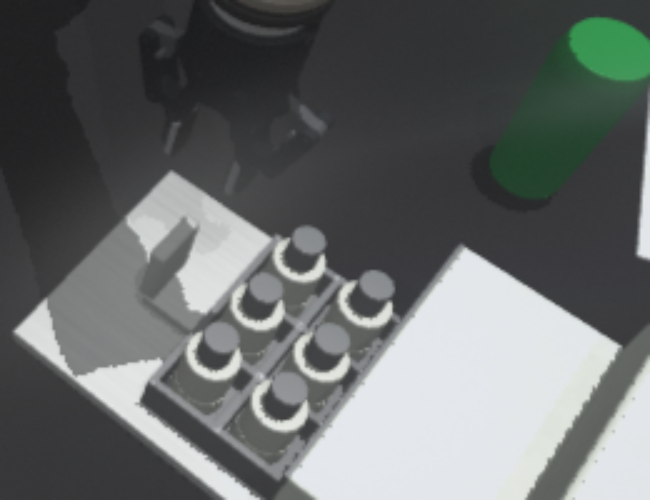

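View pics/side16.png

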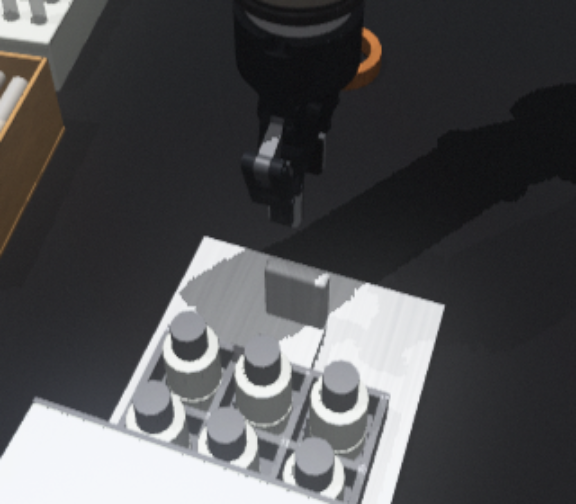

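The carriage is home: the plate reads y = -100 mm, the bay is under the hood, and all six bottles stand upright. Last, the jaw.

```bash
python3 -m jog '[[[0,0,-12],0],[[0,0,-35],0.06],[[1,0,-65],0.14],[[1,0,-97],0.22],[[2,0,-130],0.3],[[2,0,-163],0.38],[[3,0,-196],0.46],[[3,0,-229],0.54],[[4,0,-262],0.62],[[4,0,-295],0.7],[[5,0,-328],0.78],[[5,0,-361],0.86],[[6,0,-394],0.94],[[6,0,-427],1.02],[[7,0,-460],1.1],[[7,0,-493],1.18],[[7,0,-525],1.25],[[7,0,-545],1.3],[[7,0,-554],1.3],[[7,0,-554],1.3]]' 42 40; python3 -m jog '[[[0,0,0],0],[[0,0,0],0],[[0,0,0],0]]'
python3 - <<'E'
from h import *
for n in ("scene","side"):
    c=cam(n); W=cloud(c)
    m=(W[...,2]>.104)&(W[...,2]<.114)&(np.hypot(W[...,0]-.458,W[...,1]+.376)<.04)
    if m.sum()>8: print(n,m.sum(),cv2.minAreaRect((W[m][:,:2]*1000).astype(np.float32)))
print(go([.4582,-.376,.072],.131)); c=cam("wrist"); cv2.imwrite("pics/w17.png",c["img"][:,:,::-1])
E
```

```text
t: 54.92
eef_pos: [0.4571, -0.3774, 0.19]
tool_rot: [-0.531, 0.531, -0.467, 0.466]
contact_force: [-0.0, 0.6, -0.4]
gripper_width: 0.494
t: 55.17
eef_pos: [0.4594, -0.3734, 0.1912]
tool_rot: [0.533, -0.532, 0.465, -0.465]
contact_force: [0.3, 0.6, -0.0]
gripper_width: 0.494
scene 96 ((459.81158447265625, -377.1824645996094), (15.709020614624023, 44.23699188232422), 7.338559150695801)
side 92 ((457.6830749511719, -376.486328125), (13.84371280670166, 44.18820571899414), 8.520173072814941)
[[1.7, 119.3, -1.2], [np.float64(0.0027), 'q7', 0.536]]
```

View pics/w17.png

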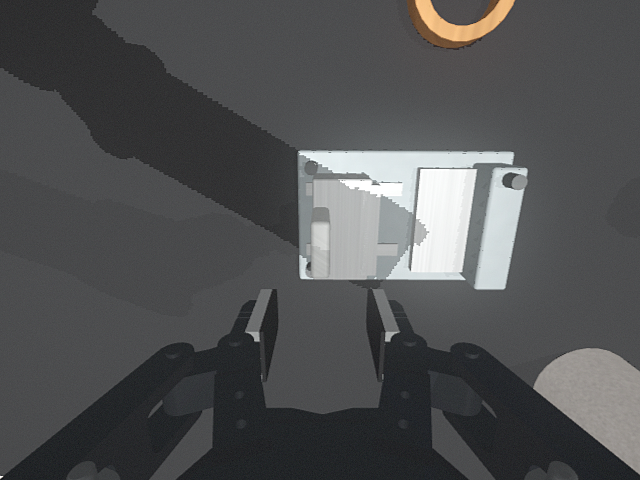

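The plate is at (320,243), centred, and the vise is empty. I grip it and close the jaw.

```bash
python3 -m jog '[[[1,20,-0.5],0],[[1,45,-0.5],0],[[1,70,-0.5],0],[[1,95,-0.5],0],[[1,110,-0.5],0],[[1,117,-0.5],0],[[1,119,-0.5],0],[[1,119,-0.5],0]]'; python3 -m jog '[[[0,0,0],0],[[0,0,0],0],[[0,0,0],0],[[0,0,0],0],[[0,0,0],0],[[0,0,0],0],[[0,0,0],0]]' 5 40; python3 -m jog '[[[0,0,3],0],[[0,0,8],0],[[0,0,14],0],[[0,0,20],0],[[0,0,26],0],[[0,0,32],0],[[0,0,37],0],[[0,0,40],0],[[0,0,42],0],[[0,0,43],0],[[0,0,43],0]]'
```

```text
t: 55.98
eef_pos: [0.4585, -0.3766, 0.0723]
tool_rot: [0.532, -0.532, 0.466, -0.466]
contact_force: [-0.2, 0.1, -0.7]
gripper_width: 0.495
t: 56.57
eef_pos: [0.4588, -0.3773, 0.0735]
tool_rot: [0.532, -0.532, 0.466, -0.467]
contact_force: [-0.7, -0.1, 7.0]
gripper_width: 0.154
t: 57.48
eef_pos: [0.5009, -0.3719, 0.0735]
tool_rot: [-0.531, 0.532, -0.466, 0.467]
contact_force: [-3.2, 1.5, 7.8]
gripper_width: 0.159
```

```bash
python3 -m jog '[[[0,0,0.5],0],[[0,0,1],0],[[0,0,1.5],0],[[0,0,2],0],[[0,0,2.5],0],[[0,0,2.5],0]]'; python3 -m jog '[[[0,0,0.5],0],[[0,0,1],0],[[0,0,1.5],0],[[0,0,2],0],[[0,0,2.5],0],[[0,0,2.5],0]]'
```

```text
t: 57.98
eef_pos: [0.503, -0.3716, 0.0735]
tool_rot: [-0.531, 0.532, -0.466, 0.467]
contact_force: [-4.4, 0.3, 8.5]
gripper_width: 0.163
t: 58.48
eef_pos: [0.503, -0.3716, 0.0735]
tool_rot: [-0.53, 0.533, -0.468, 0.466]
contact_force: [-12.8, 1.6, 15.0]
gripper_width: 0.163
```

The jaw hit the shut stop: x holds at 0.503 and the force is rising. I release, retreat and do the final checks.

```bash
python3 -m jog '[[[0,0,-2],0],[[0,0,-2],0],[[0,0,-2],0],[[0,0,-2],0],[[0,0,-2],0],[[0,-15,-2],0],[[0,-40,-2],0],[[0,-70,-2],0],[[0,-100,-2],0],[[0,-130,-2],0],[[0,-150,-2],0],[[0,-150,-2],0],[[0,-150,-2],0]]' 45 40
python3 - <<'E'
from h import *
for n in ("scene","side"):
    c=cam(n); W=cloud(c); Z=W[...,2]; cv2.imwrite(f"pics/{n}18.png",c["img"][:,:,::-1])
    m=(Z>.104)&(Z<.114)&(np.hypot(W[...,0]-.503,W[...,1]+.3695)<.045)
    if m.sum()>8: print(n,"jaw plate",m.sum(),cv2.minAreaRect((W[m][:,:2]*1000).astype(np.float32)))
    hsv=cv2.cvtColor(c["img"],cv2.COLOR_RGB2HSV); m=((hsv[...,0]<20)&(hsv[...,1]>120)&(np.hypot(W[...,0]-.55,W[...,1]+.17)<.09)&(Z>.018)&(Z<.035))
    print("tape",cv2.minEnclosingCircle((W[m][:,:2]*1000).astype(np.float32)))
    d=W[...,:2]-B0; x=d@RX*1e3; y=d@RY*1e3
    s=(Z>.095)&(Z<.104)&(abs(x)<40)&(y>-130)&(y<-80); print("plate",cv2.minAreaRect(np.stack([x[s],y[s]],1).astype(np.float32)))
    m=((Z>.106)&(Z<.118)&(abs(x)<90)&(y>-60)&(y<65)).astype(np.uint8); k,l,st,ce=cv2.connectedComponentsWithStats(m)
    for i in range(1,k):
        if st[i,4]>15: s=l==i; print("cap",st[i,4],x[s].mean().round(1),y[s].mean().round(1),(Z[s].max()*1e3).round(1))
E
```

```text
t: 59.57
eef_pos: [0.5046, -0.371, 0.2234]
tool_rot: [0.532, -0.532, 0.465, -0.467]
contact_force: [0.0, -0.9, -0.4]
gripper_width: 0.529
scene jaw plate 100 ((503.58331298828125, -370.2243957519531), (15.723782539367676, 43.31404495239258), 8.781048774719238)
tape ((544.8853759765625, -170.4524383544922), 43.397117614746094)
plate ((1.3064861297607422, -100.02462005615234), (50.259029388427734, 14.062154769897461), 0.1727563887834549)
cap 143 -57.3 -20.5 116.5
cap 154 0.5 -22.1 116.3
cap 152 -57.7 37.7 116.6
cap 159 57.2 -23.0 116.9
cap 166 4.2 36.7 117.0
cap 173 58.4 34.9 116.4
side jaw plate 92 ((502.3182678222656, -369.8767395019531), (12.885918617248535, 43.33496856689453), 6.175301551818848)
tape ((544.7410278320312, -170.6921844482422), 42.9129753112793)
plate ((0.11941909790039062, -100.64311218261719), (49.56315231323242, 15.796294212341309), 0.8828004598617554)
cap 327 54.9 -22.8 116.0
cap 336 -1.8 -21.5 115.6
cap 354 -59.4 -19.9 116.1
cap 377 55.8 35.2 115.6
cap 393 1.7 37.3 115.5
cap 421 -59.9 38.5 115.5
```

View pics/scene18.png

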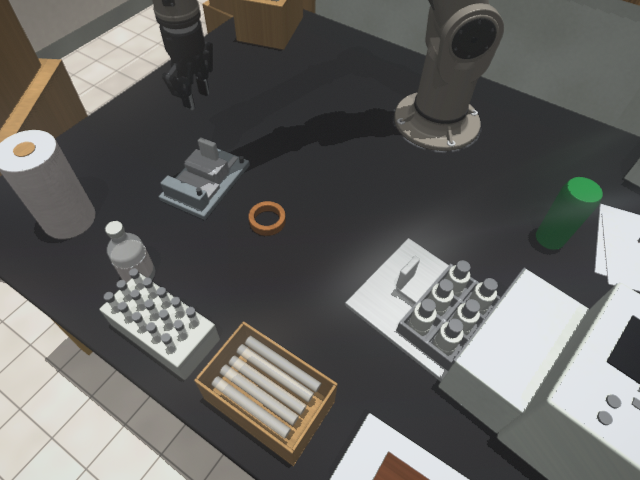

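View pics/side18.png

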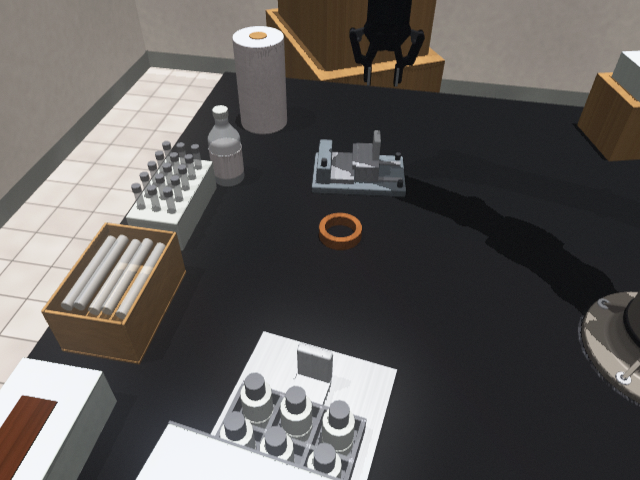

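The final views show the jaw plate back where it started (503 mm), the tape still at (545,-170.5) mm, and the carriage home with six upright bottles. I hand it in.

```bash
python3 -c "
from station import *
print(hand_in()); print(get_obs()['t'])"
```

```text
the job is handed in; nothing more can be done
None
the job is handed in; nothing more can be done
```

I finished the task and handed it in at about 60 s.

I opened the jaw to its stop and laid the cartridge upright in the bay. Cell 4 was already stocked, so the five spares went into cells 0, 1, 2, 3 and 5. Then I pushed the carriage 100 mm home and closed the empty jaw to its stop.

**Problems along the way:**
- **Knocked spare:** one spare was shifted about 2.5 cm before I picked it up. I measured it again and used its new position.
- **Carriage creep:** setting the bottles down had pushed the carriage in by about 2.7 mm. I pulled it back to its outer stop before pushing it home, so it was not fully out for the whole of the loading.

**Last checks:**
- **Carriage:** the handle plate is at -100 mm, as expected when home.
- **Bottles:** all six caps stand at full height, in line with their cells to within 2 to 4 mm.
- **Cartridge:** just before the push, its fin read about 2 to 3 mm off the bay point in x and in y, much of the y from the carriage creep. Once home, the hood hides it.
- **Jaw:** the plate is back at its starting position, within 1 mm.
- **Tape:** it has not moved by more than about 2 mm, which is the measuring error.

The arm was clear of everything at hand-in. The largest forces I saw, 20 to 25 N, came when setting bottles down and pressing the carriage against its stop. No check failed.

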